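# Load the warm-air drying rack in two hanging tiers

### The arm

A 6-joint arm with a two-finger parallel gripper is mounted at the origin on a cart in front of the work surface, level with it; the furniture and walls round the work are solid. World frame = base frame: x ahead of the robot, y to its left, z up, the work surface at z = 0. Lengths are in mm, angles in rad, forces in N, time in s.
With the tool pointing down it reaches from about 275 to 725 mm from the base axis. Payload 5.6 kg.
Tool frame: the origin (TCP) lies on the centre line of the jaws, within the pads' length; the fingertips stand 22 mm ahead of it and the grasp point (between the pads) lies 3 mm ahead of it (bot.tips_ahead is the distance from the TCP to the fingertips, in mm); z points along the fingers, y is the line along which they close (so a half turn about z gives the same grasp; the last joint's range is limited). The gripper opens to 85 mm and grips with 20 to 120 N. Pads are 22 mm wide; open, the fingers measure 114 mm over their backs; the gripper's body (76 mm by 85 mm) begins 54 mm behind the grasp point. The pads swing forward as they close: fully open they stand 13 mm farther back than shut.
Start: joints at [-0.869, 0.255, 0.108, 0, -1.424, -0.285], TCP at [222.678, -502.899, 253.283] pointing down, gripper open.
Joint ranges: [-2.95, 2.95], [-1.21, 1.97], [-1.09, 1.5], [-2.87, 1.71], [-2.94, -0.07], [-3.05, 3.05]. Speed limits (rad/s): [2.57, 2.57, 3.14, 3.14, 3.14, 3.14].

### API

Orientations are given as a unit quaternion [w, x, y, z].
In Python, from plant import monitor, cams, hand_in, bot gives the robot as it stands.
- The arm moves only by the tool servo_tool, never from a script. Its argument "increments" is a list that holds one entry, the list of rows, each a list of 7 numbers: the shift along the tool's x, y, z as a fraction of full scale, then the turn, a rotation vector about the tool's x, y, z as a fraction of full scale, then the gripper command: -1 is fully open, 1 is shut, values between are in proportion. In form: [[[dx, dy, dz, wx, wy, wz, claw], ...]]. A call has 1 to 12 rows; each row is the pose to reach, as a shift and turn from the pose commanded when the call began, along the tool's axes at that moment, turning the shorter way round; what a row does not reach only later rows make up. Full scale, the value 1, is 20 cm for a shift and 2 pi rad for a turn. A row lasts 1/12 s, in which the tool goes at most 41.7 mm and 7.16 degrees, less where a joint would pass 70% of its speed; a pose out of reach is approached as far as the arm can. A call with a number of a shift or a turn outside -1 to 1 is refused whole. A call with a gripper value outside its range is refused whole. The fingers move at their own pace and stop on an object; "squeeze" is the grip in N (left out, the last holds). Time passes only in rows, so rows that repeat a pose let the fingers close. It gives the time, the measured TCP pose, the force, the opening and the grip force at its end, in the units of the state.
- monitor.get_state(): the state, without advancing time (a new reading comes with each control period).
- cams.snapshot(name): name is "scene" or "side" or "wrist"; returns the picture (400x640x3 uint8, red, green, blue); there is no depth.
- cams.get_calibration(name): a dict with "fx", "fy", "cx", "cy" (pixels), "k1" (the pictures are not rectified: a ray, as slopes to the right and down, at radius r is drawn at 1 + k1 r^2 times it, then the intrinsics apply), "R" (3x3) and "t" (3): a world point X has camera coordinates R X + t; the wrist camera has in their place "T_tool_cam" (4x4, takes a point from camera to tool coordinates, whose origin is the TCP and whose axes are the flange's). Camera axes: x right, y down, z forward; pixel columns grow to the right and rows downward; lengths in mm; the calibration is good to about 2 mm. A picture is of the moment at which its call begins: read the wrist's pose just before it. get_calibration takes no time and is no camera call.
- hand_in(): hands the job in; it is judged then, once.
The state is a dict: "time": time; "joint_positions": joint angles; "dq": joint speeds; "tau": joint torques, N m; "tcp_pos": TCP position; "orientation": TCP orientation; "ft_force": force on the tool from outside, world axes, zero at the start; "wrist_torque": the same for the moment, N m; "opening": finger opening in mm; "finger_force": force on a finger pad.
Only numpy, scipy, OpenCV 4.12 (cv2) and the standard library are available. Lean on these libraries where they do the work, as an engineer would, in place of code of your own. Each camera call takes 0.05 s, during which the arm holds its last target. There are 200 camera calls.

### The job

The drying rack is running: first turn its isolator handle fully off (bar across the box) while everything still stands on the worktop. Then, with it still off, hang every draining tray by its two back hooks on the rack's upper rail, and hang both hook cups underneath, each from the front loop of a tray of its own. When everything hangs still, turn the isolator fully back on, and do not knock over the jars and the pot standing around.

Things in the scene. Friction and masses are not known exactly. Their poses are not given: they have to be found in the camera images.
- rack: Fixed steel-tube drying rack on a flat grey air plinth. Origin: on the worktop under the middle of the hanging rail; x from its front (robot's side) to the back, y along the rail, z up. Plinth 18 mm high, x from -140 to +30 mm, 500 mm wide. Posts at y = +-235 mm. A stop rail (10 mm bar along y, axis at x = -3, z = 185 mm) lies under the hanging rail: the legs of hung trays lean on it.
- rack_rail (a point): Middle of the upper hanging rail, on its axis: a 10 mm round bar along the rack's y, 250 mm above the worktop, free for hanging from -200 to +200 mm. Axes as rack.
- isolator: Fixed grey isolator box, 90 mm (its x) by 140 mm (its y), 60 mm high, with a black rotary bar handle in the middle of its top. Origin: centre of its underside.
- handle (a joint): Angle of the isolator's rotary handle about the vertical, counter-clockwise from above positive. 0 = off (bar across the box, along its x, the short side); 1.571 = on (bar along its y, the long side). Both ends are stops with a spring detent: past half way (0.785) the handle snaps by itself to the nearer end. Takes about 0.1 N m.
- handle_grip (a point): On the handle's turning axis, 103 mm above the worktop, the height to grip the bar at. Bar 62 mm long, 14 mm thick, its top at 114 mm, standing on a hub 44 mm in diameter whose top is at 78 mm. This point's x axis runs along the bar and turns with it.
- tray_1: Loose steel draining tray, 200 g, one of up to three alike (None if absent). Origin: centre of its underside, under the handle; z up; x from its front loop to its two back hooks. Floor 94 x 100 mm (x -42 to +52, y +-50 mm), rim 15 mm high. Black upright handle fin at the origin: 12 mm thick in y, 24 mm in x, top at 88 mm, free to grip over its upper 60 mm. Hung it is 100 mm wide along the rail.
- tray_1_hook (a point): Where the rail's axis lies when this tray is hung: 64.5 mm behind (+x) and 76.5 mm above its origin. Hooks of 6 mm wire at y = +-36 mm: the leg (back face at x = 54.5 mm) rises, bends back at height 88 mm and ends in a prong (inner face x = 69.5 mm; tip flared back to x = 78, z = 60 mm). Lower it from above: leg in front of the rail, prong behind it.
- tray_1_loop (a point): Middle of this tray's front loop bar, on the wire's axis: 78 mm in front of (-x) and 5 mm above its origin. The loop is a level U of 6 mm wire: bar along y, 70 mm free between its arms, 32 mm free gap between bar and tray, open above and below.
- tray_2: Loose steel draining tray, 200 g, one of up to three alike (None if absent). Origin: centre of its underside, under the handle; z up; x from its front loop to its two back hooks. Floor 94 x 100 mm (x -42 to +52, y +-50 mm), rim 15 mm high. Black upright handle fin at the origin: 12 mm thick in y, 24 mm in x, top at 88 mm, free to grip over its upper 60 mm. Hung it is 100 mm wide along the rail.
- tray_2_hook (a point): Where the rail's axis lies when this tray is hung: 64.5 mm behind (+x) and 76.5 mm above its origin. Hooks of 6 mm wire at y = +-36 mm: the leg (back face at x = 54.5 mm) rises, bends back at height 88 mm and ends in a prong (inner face x = 69.5 mm; tip flared back to x = 78, z = 60 mm). Lower it from above: leg in front of the rail, prong behind it.
- tray_2_loop (a point): Middle of this tray's front loop bar, on the wire's axis: 78 mm in front of (-x) and 5 mm above its origin. The loop is a level U of 6 mm wire: bar along y, 70 mm free between its arms, 32 mm free gap between bar and tray, open above and below.
- tray_3: Loose steel draining tray, 200 g, one of up to three alike (None if absent). Origin: centre of its underside, under the handle; z up; x from its front loop to its two back hooks. Floor 94 x 100 mm (x -42 to +52, y +-50 mm), rim 15 mm high. Black upright handle fin at the origin: 12 mm thick in y, 24 mm in x, top at 88 mm, free to grip over its upper 60 mm. Hung it is 100 mm wide along the rail.
- tray_3_hook (a point): Where the rail's axis lies when this tray is hung: 64.5 mm behind (+x) and 76.5 mm above its origin. Hooks of 6 mm wire at y = +-36 mm: the leg (back face at x = 54.5 mm) rises, bends back at height 88 mm and ends in a prong (inner face x = 69.5 mm; tip flared back to x = 78, z = 60 mm). Lower it from above: leg in front of the rail, prong behind it.
- tray_3_loop (a point): Middle of this tray's front loop bar, on the wire's axis: 78 mm in front of (-x) and 5 mm above its origin. The loop is a level U of 6 mm wire: bar along y, 70 mm free between its arms, 32 mm free gap between bar and tray, open above and below.
- cup_1: Loose steel utensil cup with a strap hook above its mouth, 130 g, one of two alike. Origin: centre of its underside; z up. Cup 60 mm in diameter, 50 mm high. The 22 mm wide strap rises from the rim at its -x side (x = -30 mm) to an apex on the axis, height 112 mm. On the apex a black grip fin: 12 mm thick in y, 22 mm in x, from height 113 to 147 mm.
- cup_1_hook (a point): Point under this cup's hook apex where a loop bar's axis lies when it hangs: 105.6 mm above its origin. Beyond the apex the strap slopes down to a prong at x = 14 mm, tip at height 88 mm. The hook is open to +x between rim (50 mm) and prong tip (88 mm): the bar enters there from +x, then the cup is lowered until the bar lies under the apex.
- cup_2: Loose steel utensil cup with a strap hook above its mouth, 130 g, one of two alike. Origin: centre of its underside; z up. Cup 60 mm in diameter, 50 mm high. The 22 mm wide strap rises from the rim at its -x side (x = -30 mm) to an apex on the axis, height 112 mm. On the apex a black grip fin: 12 mm thick in y, 22 mm in x, from height 113 to 147 mm.
- cup_2_hook (a point): Point under this cup's hook apex where a loop bar's axis lies when it hangs: 105.6 mm above its origin. Beyond the apex the strap slopes down to a prong at x = 14 mm, tip at height 88 mm. The hook is open to +x between rim (50 mm) and prong tip (88 mm): the bar enters there from +x, then the cup is lowered until the bar lies under the apex.
- spice_jar: Bystander: small spice jar with a dark cap, 45 mm in diameter, 105 mm high. Loose; origin at the centre of its underside.
- pot: Bystander: small open steel pot, 54 mm in diameter, 50 mm high. Loose; origin at the centre of its underside.
- jar: Bystander: squat jar with a pale lid, 60 mm across, 99 mm high. Loose; origin at the centre of its underside.

How it is judged (in metres and radians):
On the way, in this order (a step that is already met when the one before it is completed fails the run):
1. isolator handle turned off while all trays and cups still stand on the worktop (value of joint handle below 0.15 rad and height (world z) of each of tray_1, tray_2, tray_3, cup_1, cup_2 below 0.04 m), for 0.2 s.
2. with the isolator off, every tray hangs on the upper rail and both cups hang from tray loops, at rest (value of joint handle below 0.15 rad and x of tray_1_hook in the frame of rack between -0.012 and 0.012 m and z of tray_1_hook in the frame of rack between 0.24 and 0.26 m and y of tray_1_hook in the frame of rack between -0.21 and 0.21 m and angle between each of tray_1, tray_2, tray_3's own z axis and vertical below 0.2 rad and x of tray_2_hook in the frame of rack between -0.012 and 0.012 m and z of tray_2_hook in the frame of rack between 0.24 and 0.26 m and y of tray_2_hook in the frame of rack between -0.21 and 0.21 m and x of tray_3_hook in the frame of rack between -0.012 and 0.012 m and z of tray_3_hook in the frame of rack between 0.24 and 0.26 m and y of tray_3_hook in the frame of rack between -0.21 and 0.21 m and ((x of cup_1_hook in the frame of tray_1 between -0.088 and -0.068 m and z of cup_1_hook in the frame of tray_1 between -0.005 and 0.015 m and y of cup_1_hook in the frame of tray_1 between -0.035 and 0.035 m) or (x of cup_1_hook in the frame of tray_2 between -0.088 and -0.068 m and z of cup_1_hook in the frame of tray_2 between -0.005 and 0.015 m and y of cup_1_hook in the frame of tray_2 between -0.035 and 0.035 m) or (x of cup_1_hook in the frame of tray_3 between -0.088 and -0.068 m and z of cup_1_hook in the frame of tray_3 between -0.005 and 0.015 m and y of cup_1_hook in the frame of tray_3 between -0.035 and 0.035 m)) and ((x of cup_2_hook in the frame of tray_1 between -0.088 and -0.068 m and z of cup_2_hook in the frame of tray_1 between -0.005 and 0.015 m and y of cup_2_hook in the frame of tray_1 between -0.035 and 0.035 m) or (x of cup_2_hook in the frame of tray_2 between -0.088 and -0.068 m and z of cup_2_hook in the frame of tray_2 between -0.005 and 0.015 m and y of cup_2_hook in the frame of tray_2 between -0.035 and 0.035 m) or (x of cup_2_hook in the frame of tray_3 between -0.088 and -0.068 m and z of cup_2_hook in the frame of tray_3 between -0.005 and 0.015 m and y of cup_2_hook in the frame of tray_3 between -0.035 and 0.035 m)) and angle between each of cup_1, cup_2's own z axis and vertical below 0.35 rad and linear speed of each of tray_1, tray_2, tray_3, cup_1, cup_2 below 0.05 m/s), for 0.3 s.
At the end, for the whole second after the job is handed in: Handle on (over 1.42 rad). Every tray hangs on the upper rail: hook point within 12 mm fore/aft, 10 mm in height of its axis, within 210 mm of its middle, level to 0.2 rad. Each cup: hook point within 10 mm of a loop bar, 35 mm of its middle, upright to 0.35 rad. All still (0.05 m/s) (value of joint handle above 1.42 rad and x of tray_1_hook in the frame of rack between -0.012 and 0.012 m and z of tray_1_hook in the frame of rack between 0.24 and 0.26 m and y of tray_1_hook in the frame of rack between -0.21 and 0.21 m and angle between each of tray_1, tray_2, tray_3's own z axis and vertical below 0.2 rad and x of tray_2_hook in the frame of rack between -0.012 and 0.012 m and z of tray_2_hook in the frame of rack between 0.24 and 0.26 m and y of tray_2_hook in the frame of rack between -0.21 and 0.21 m and x of tray_3_hook in the frame of rack between -0.012 and 0.012 m and z of tray_3_hook in the frame of rack between 0.24 and 0.26 m and y of tray_3_hook in the frame of rack between -0.21 and 0.21 m and ((x of cup_1_hook in the frame of tray_1 between -0.088 and -0.068 m and z of cup_1_hook in the frame of tray_1 between -0.005 and 0.015 m and y of cup_1_hook in the frame of tray_1 between -0.035 and 0.035 m) or (x of cup_1_hook in the frame of tray_2 between -0.088 and -0.068 m and z of cup_1_hook in the frame of tray_2 between -0.005 and 0.015 m and y of cup_1_hook in the frame of tray_2 between -0.035 and 0.035 m) or (x of cup_1_hook in the frame of tray_3 between -0.088 and -0.068 m and z of cup_1_hook in the frame of tray_3 between -0.005 and 0.015 m and y of cup_1_hook in the frame of tray_3 between -0.035 and 0.035 m)) and ((x of cup_2_hook in the frame of tray_1 between -0.088 and -0.068 m and z of cup_2_hook in the frame of tray_1 between -0.005 and 0.015 m and y of cup_2_hook in the frame of tray_1 between -0.035 and 0.035 m) or (x of cup_2_hook in the frame of tray_2 between -0.088 and -0.068 m and z of cup_2_hook in the frame of tray_2 between -0.005 and 0.015 m and y of cup_2_hook in the frame of tray_2 between -0.035 and 0.035 m) or (x of cup_2_hook in the frame of tray_3 between -0.088 and -0.068 m and z of cup_2_hook in the frame of tray_3 between -0.005 and 0.015 m and y of cup_2_hook in the frame of tray_3 between -0.035 and 0.035 m)) and angle between each of cup_1, cup_2's own z axis and vertical below 0.35 rad and linear speed of each of tray_1, tray_2, tray_3, cup_1, cup_2 below 0.05 m/s); the robot touches nothing.
It fails at once if a bystander jar or pot is knocked over (angle between any of spice_jar, pot, jar's own z axis and vertical above 0.7 rad).
Of tray_1, tray_2, tray_3 only 2 to 3 are there at a start; the rules pass over those that are not, and their reading is None.
At some moment in a run one of tray_1, tray_2, tray_3 may be knocked a few centimetres aside while the robot is not near it.
It also fails if it takes over 210 s, if anything falls off the work surface, if the arm or the gripper's body presses on something with over 40 N, if the wrist force passes 120 N, or if a joint passes its speed limit or range.

## Working session

There is one attempt and no reset: what is moved stays moved. The work goes in short steps, Python scripts to look and compute and a tool call to move; the robot and the scene stay as the last step left them, time stands still between calls to the robot, and variables do not carry over. Pictures are saved under pics/ and viewed, at most 14 in all, crops included, and the job is handed in when it is done.

Besides the shell and the picture viewer there is one more tool, called by a JSON object that holds its "fn" and its "kwargs". servo_tool: Moves the arm, as the interface text tells. Its arguments: {"type":"object","properties":{"increments":{"type":"array"},"squeeze":{"type":"number"}},"required":["increments"]}

```bash
ls; mkdir -p pics; python3 - <<'E'
from plant import monitor,cams,bot
import cv2,numpy as np
s=monitor.get_state();print(s)
for n in("scene","side","wrist"):
    im=cams.snapshot(n);cv2.imwrite(f"pics/{n}0.png",im[...,::-1]);print(n,{k:np.round(v,4).tolist() for k,v in cams.get_calibration(n).items()})
E
```

```text
pics
{'time': 0.0, 'joint_positions': array([-8.69383263e-01,  2.55742587e-01,  1.06974991e-01, -4.99859678e-04,
       -1.42391003e+00, -2.84604788e-01]), 'dq': array([0.00075379, 0.00030046, 0.00088183, 0.0019767 , 0.00121454,
       0.00014932]), 'tau': array([-1.55475824e-03, -3.86625624e+01,  2.37941086e+01,  5.36527902e+00,
       -6.10082498e-03, -6.58108959e-06]), 'tcp_pos': array([ 222.53340972, -502.4532781 ,  252.38256487]), 'orientation': array([-2.27423300e-04, -2.06862719e-01,  9.78369495e-01,  9.45624920e-04]), 'ft_force': array([ 0.58230962,  0.64731924, -1.00742801]), 'wrist_torque': array([ 0.00737346,  0.0396691 , -0.01545173]), 'finger_force': 0.0, 'opening': 85.42146162071042}
scene {'fx': 497.3624, 'fy': 497.3624, 'cx': 314.4293, 'cy': 209.6634, 'k1': -0.1216, 'R': [[0.1355, -0.9907, 0.0087], [-0.6032, -0.0895, -0.7925], [0.786, 0.1022, -0.6097]], 't': [-131.5828, 441.5283, 1476.2857]}
side {'fx': 408.5587, 'fy': 408.5587, 'cx': 313.5563, 'cy': 195.2788, 'k1': -0.0851, 'R': [[-0.9722, -0.2343, 0.006], [-0.0901, 0.3501, -0.9324], [0.2163, -0.9069, -0.3615]], 't': [506.701, 223.5477, 1042.3363]}
wrist {'fx': 303.9917, 'fy': 303.9917, 'cx': 320.6463, 'cy': 195.7093, 'k1': -0.0004, 'T_tool_cam': [[-0.0007, -0.9536, -0.3012, 77.8346], [1.0, -0.0009, 0.0004, -0.6025], [-0.0006, -0.3012, 0.9536, -120.721], [0.0, 0.0, 0.0, 1.0]]}
```

View pics/scene0.png

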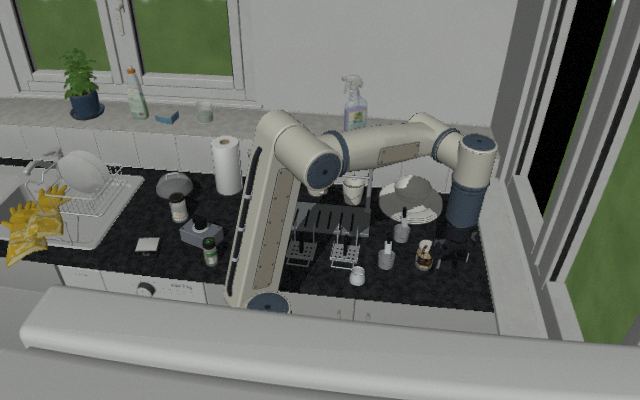

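View pics/side0.png

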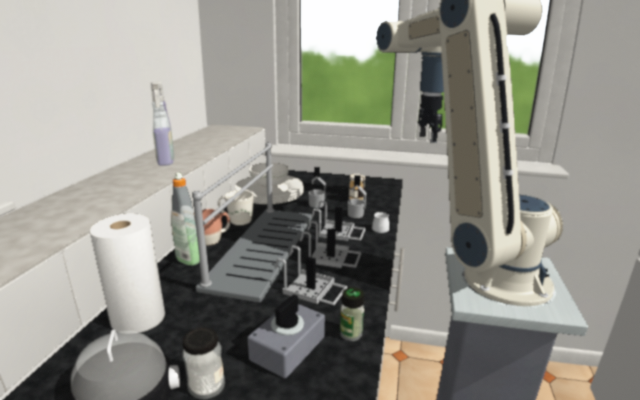

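The scene camera is partly blocked by the arm. The side view shows the isolator at about (287,335), three trays at about (312,285), (335,255) and (342,230), cups at about (318,195) and (357,205), the pot at (381,222), a jar at (203,365) and a spice jar at (351,315). I'll write helpers and get rough positions.

```bash
cat > h.py <<'E'
import numpy as np, cv2
from scipy.spatial.transform import Rotation as R
from plant import monitor,cams,hand_in,bot
def pose():
    s=monitor.get_state();q=s['orientation'];return np.array(s['tcp_pos']),R.from_quat([q[1],q[2],q[3],q[0]]),s
def cam(name,p=None):
    c=cams.get_calibration(name)
    if name=="wrist":
        T=np.array(c["T_tool_cam"]);pos,r=p[:2];Rw=r.as_matrix()@T[:3,:3];o=pos+r.as_matrix()@T[:3,3]
        return c,Rw.T,-Rw.T@o
    return c,np.array(c["R"]),np.array(c["t"])
def ray(C,u,v):
    c,Rm,t=C;d=np.array([(u-c["cx"])/c["fx"],(v-c["cy"])/c["fy"]]);s=d.copy()
    for _ in range(20): s=d/(1+c["k1"]*(s@s))
    return -Rm.T@t, Rm.T@np.array([s[0],s[1],1.])
def onplane(C,u,v,z):
    o,d=ray(C,u,v);return (o+d*(z-o[2])/d[2])
def cross(rays):
    A=np.zeros((3,3));b=np.zeros(3)
    for o,d in rays:
        d=d/np.linalg.norm(d);P=np.eye(3)-np.outer(d,d);A+=P;b+=P@o
    x=np.linalg.solve(A,b);return x,[np.linalg.norm(np.cross(x-o,d/np.linalg.norm(d))) for o,d in rays]
def proj(C,X):
    c,Rm,t=C;p=Rm@np.array(X,float)+t;s=p[:2]/p[2];s=s*(1+c["k1"]*(s@s));return np.array([c["cx"]+c["fx"]*s[0],c["cy"]+c["fy"]*s[1]])
# tool down, yaw = world angle of the tool x axis (rad)
def down(yaw): return R.from_matrix(np.array([[np.cos(yaw),np.sin(yaw),0],[np.sin(yaw),-np.cos(yaw),0],[0,0,-1]]))
def go(pos,yaw,start=None):
    """print increments from the current pose (or start=(pos,yaw)) to the target"""
    if start: p,r=np.array(start[0],float),down(start[1])
    else: p,r,_=pose()
    d=r.inv().apply(np.array(pos,float)-p)/200; w=(r.inv()*down(yaw)).as_rotvec()/(2*np.pi)
    print("go",np.round(d,4),np.round(w,4),"rows",max(np.linalg.norm(d)*200/41.7,np.linalg.norm(w)*360/7.16).round(1))
def yaw():
    x=pose()[1].as_matrix()[:,0];return np.arctan2(x[1],x[0])
def snap(name,fn):
    p=pose();im=cams.snapshot(name);cv2.imwrite("pics/"+fn,im[...,::-1]);return cam(name,p),im
E
python3 - <<'E'
from h import *
C=cam("side")
f=lambda n,u,v,z:print(n,onplane(C,u,v,z).round(0))
f("bar top",287,298,114);f("plinth corner near-left",197,286,18);f("plinth corner near-right",255,298,18)
for n,u,v in(("fin1",311,243),("fin2",331,224),("fin3",338,208)):f(n,u,v,88)
f("cupA",318,168,147);f("cupB",357,178,147);f("pot",381,230,0);f("spice",351,337,0);f("jar",204,393,0)
print(yaw(),bot.tips_ahead)
go([330,150,420],np.pi)
E
```

```text
bar top [489. 357. 114.]
plinth corner near-left [757. 236.  18.]
plinth corner near-right [602. 246.  18.]
fin1 [510.  78.  88.]
fin2 [482. -47.  88.]
fin3 [ 484. -167.   88.]
cupA [ 595. -371.  147.]
cupB [ 445. -296.  147.]
pot [ 350. -226.    0.]
spice [367. 304.   0.]
jar [597. 516.   0.]
-2.724819348577734 22.0
go [-1.812   2.7674 -0.8332] [ 0.0002 -0.0001  0.0663] rows 16.4
```

```bash
python3 - <<'E'
from h import *
go([400,-250,430],np.pi)
go([430,60,430],np.pi,([400,-250,430],np.pi))
E
```

```text
go [-1.3224  0.797  -0.8859] [ 0.0002 -0.0001  0.0663] rows 8.5
go [-0.15  1.55  0.  ] [0. 0. 0.] rows 7.5
```

{"fn": "servo_tool", "kwargs": {"increments": [[[-0.66,0.4,-0.885,0,0,0.066,-1],[-0.66,0.4,-0.885,0,0,0.066,-1],[-0.66,0.4,-0.885,0,0,0.066,-1],[-0.66,0.4,-0.885,0,0,0.066,-1],[-0.66,0.4,-0.885,0,0,0.066,-1],[-0.66,0.4,-0.885,0,0,0.066,-1],[-0.66,0.4,-0.885,0,0,0.066,-1]]]}}

```text
time: 0.73
tcp_pos: [312.7, -375.1, 435.1]
orientation: [0.003, -0.002, 1.0, -0.003]
ft_force: [-0.8, 0.1, 0.0]
opening: 85.2
finger_force: 0.0
```

{"fn": "servo_tool", "kwargs": {"increments": [[[-0.6,0.98,0,0,0,0,-1],[-0.6,0.98,0,0,0,0,-1],[-0.6,0.98,0,0,0,0,-1],[-0.6,0.98,0,0,0,0,-1],[-0.6,0.98,0,0,0,0,-1],[-0.6,0.98,0,0,0,0,-1],[-0.6,0.98,0,0,0,0,-1],[-0.6,0.98,0,0,0,0,-1],[-0.6,0.98,0,0,0,0,-1]]]}}

```text
time: 1.48
tcp_pos: [430.4, -180.3, 430.0]
orientation: [-0.0, -0.001, 1.0, -0.0]
ft_force: [0.1, -0.0, -0.6]
opening: 85.4
finger_force: 0.0
```

Batching works, and the arm is accurate. I'll take a wrist picture here and another farther left.

```bash
python3 - <<'E'
from h import *
snap("wrist","w1.png")
E
```

{"fn": "servo_tool", "kwargs": {"increments": [[[0,1,0,0,0,0,-1],[0,1,0,0,0,0,-1],[0,1,0,0,0,0,-1],[0,1,0,0,0,0,-1],[0,1,0,0,0,0,-1],[0,1,0,0,0,0,-1],[0,1,0,0,0,0,-1]]]}}

```text
time: 2.12
tcp_pos: [430.0, 20.4, 430.3]
orientation: [0.0, -0.002, 1.0, -0.0]
ft_force: [0.2, 0.2, 0.5]
opening: 84.9
finger_force: 0.0
```

{"fn": "servo_tool", "kwargs": {"increments": [[[0,1,0,0,0,0,-1],[0,1,0,0,0,0,-1],[0,1,0,0,0,0,-1],[0,1,0,0,0,0,-1],[0,1,0,0,0,0,-1],[0,1,0,0,0,0,-1],[0,1,0,0,0,0,-1]]]}}

```text
time: 2.7
tcp_pos: [430.4, 219.8, 429.5]
orientation: [-0.001, -0.001, 1.0, -0.001]
ft_force: [0.6, -0.1, 0.6]
opening: 85.1
finger_force: 0.0
```

```bash
python3 - <<'E'
from h import *
snap("wrist","w2.png");print(pose()[:2][0])
E
```

```text
[430.43701946 218.86598105 430.16387001]
```

View pics/w1.png

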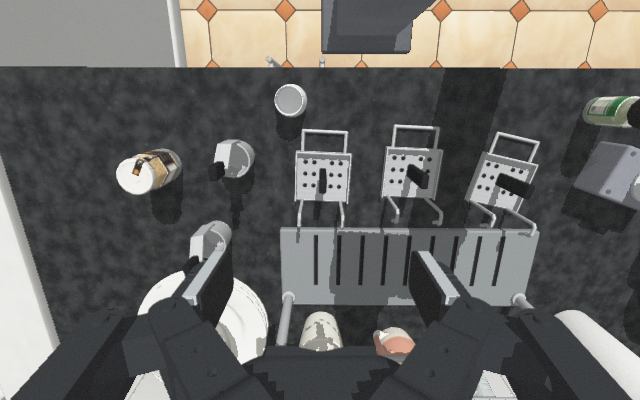

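View pics/w2.png

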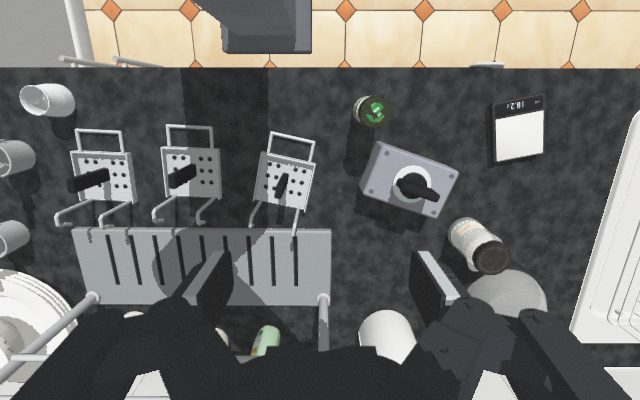

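The wrist view of the right side (w1) shows:
- **Trays:** loop bars at (303,131)-(348,132) and (394,126)-(440,129).
- **Cups:** bodies at (237,158) and (212,240).
- **Others:** the pot at (291,100) and the spice or pale-lid jar at (140,172).

The left view (w2) shows:
- **Isolator:** box top corners at about (378,142), (460,172), (440,218) and (360,190), with the bar along the long side, so it is on.
- **Third tray:** loop bar at (271,133)-(314,142).

```bash
cat > m.py <<'E'
from h import *
P1=([430.4,-180,430],down(np.pi));P2=([430.2,219.8,430],down(np.pi))
C1=cam("wrist",P1);C2=cam("wrist",P2)
E
python3 - <<'E'
from m import *
print("iso",[onplane(C2,*c,60).round(0)[:2] for c in((378,142),(460,172),(440,218),(360,190))])
print("bar",onplane(C2,437,193,114).round(0),onplane(C2,399,180,114).round(0),"hub",onplane(C2,411,182,78).round(0))
for n,C,a,b in(("A",C1,(303,131),(348,132)),("B",C1,(394,126),(440,129)),("A2",C2,(76,131),(120,131)),("B2",C2,(167,126),(212,127)),("C",C2,(271,133),(314,142))):
    a,b=onplane(C,*a,8)[:2],onplane(C,*b,8)[:2];d=b-a;L=np.linalg.norm(d);d/=L  # image right = +y
    x=np.array([d[1],-d[0]])  # tray x: d is tray +/-y ; x roughly world +x
    print(n,"L",L.round(),"loop",((a+b)/2).round(0),"org",((a+b)/2+78*x).round(0),"yaw",np.arctan2(x[1],x[0]).round(3))
f=lambda n,C,u,v,z:print(n,onplane(C,u,v,z).round(0))
f("finA",C1,321,170,88);f("finC",C2,285,178,88);f("finB",C2,190,168,88)
f("plinth FL",C1,281,229,18);f("FR",C1,532,229,18);f("FL",C2,73,229,18);f("FR",C2,331,231,18);f("BR",C2,331,305,18)
f("green jar top",C2,376,111,105);f("pot",C1,291,99,50);f("pale jar top",C1,135,176,99);f("black jar top",C2,490,257,105)
f("cupA",C1,217,172,147);f("cupB",C1,190,262,147)
E
python3 - <<'E'
import cv2
im=cv2.imread('pics/w2.png')[110:250,340:480];cv2.imwrite('pics/c1.png',cv2.resize(im,None,fx=4,fy=4,interpolation=2))
E
```

```text
iso [array([417., 311.]), array([467., 449.]), array([548., 426.]), array([498., 285.])]
bar [486. 394. 114.] [466. 335. 114.] hub [479. 364.  78.]
A L 79.0 loop [ 406. -172.] org [ 484. -174.] yaw -0.023
B L 81.0 loop [399. -12.] org [477. -17.] yaw -0.064
A2 L 77.0 loop [ 405. -171.] org [ 483. -171.] yaw -0.001
B2 L 78.0 loop [397. -10.] org [475. -12.] yaw -0.023
C L 77.0 loop [416. 170.] org [493. 154.] yaw -0.206
finA [ 457. -180.   88.]
finC [470. 163.  88.]
finB [453.  16.  88.]
plinth FL [ 587. -256.   18.]
FR [588. 222.  18.]
FL [ 587. -252.   18.]
FR [591. 239.  18.]
BR [758. 240.  18.]
green jar top [368. 297. 105.]
pot [ 352. -227.   50.]
pale jar top [ 464. -464.   99.]
black jar top [599. 497. 105.]
cupA [ 446. -322.  147.]
cupB [ 584. -376.  147.]
```

View pics/c1.png

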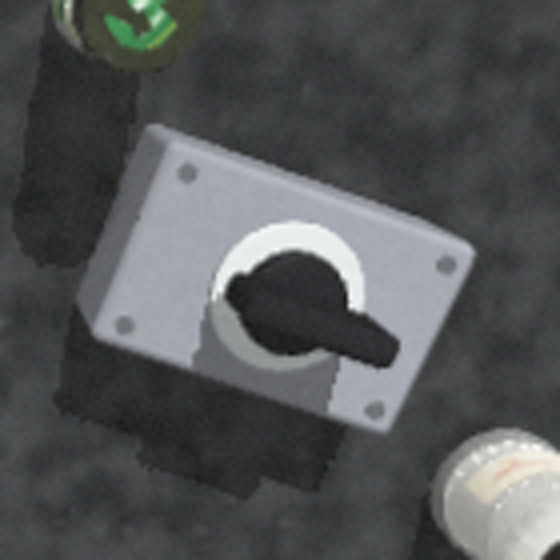

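The crop shows the box screws at (187,172), (447,263), (375,410) and (124,325), and the bar from (232,287) to (398,352).

```bash
python3 - <<'E'
from m import *
g=lambda u,v,z:onplane(C2,340+u/4,110+v/4,z)[:2]
S=np.array([g(*c,60) for c in((187,172),(447,263),(375,410),(124,325))]);print(S.round(0),S.mean(0).round(1))
l=S[1]-S[0]+S[2]-S[3];print("long axis",np.arctan2(l[1],l[0]).round(3));w=S[3]-S[0]+S[2]-S[1];print("short",np.arctan2(w[1],w[0]).round(3))
print("hub",g(288,297,78).round(0));a,b=g(230,285,114),g(400,355,114);print("bar",a.round(0),b.round(0),(a+b)/2,np.linalg.norm(b-a),np.arctan2(*(b-a)[::-1]).round(3))
E
```

```text
[[435. 326.]
 [473. 437.]
 [538. 414.]
 [500. 304.]] [486.5 370.2]
long axis 1.237
short -0.334
hub [483. 366.]
bar [468. 333.] [495. 400.] [481.80395898 366.35348641] 71.75565350628996 1.179
```

{"fn": "servo_tool", "kwargs": {"increments": [[[-0.27,0.74,0.9,0,0,-0.1967,-0.2],[-0.27,0.74,0.9,0,0,-0.1967,-0.2],[-0.27,0.74,0.9,0,0,-0.1967,-0.2],[-0.27,0.74,0.9,0,0,-0.1967,-0.2],[-0.27,0.74,0.9,0,0,-0.1967,-0.2],[-0.27,0.74,0.9,0,0,-0.1967,-0.2],[-0.27,0.74,0.9,0,0,-0.1967,-0.2],[-0.27,0.74,0.9,0,0,-0.1967,-0.2],[-0.27,0.74,0.9,0,0,-0.1967,-0.2],[-0.27,0.74,0.9,0,0,-0.1967,-0.2],[-0.27,0.74,0.9,0,0,-0.1967,-0.2],[-0.27,0.74,0.9,0,0,-0.1967,-0.2]]]}}

```text
time: 3.75
tcp_pos: [484.5, 366.4, 251.0]
orientation: [0.001, -0.578, 0.816, -0.0]
ft_force: [-0.7, -0.3, -0.2]
opening: 51.2
finger_force: 0.0
```

```bash
python3 - <<'E'
from h import *
p=pose();print(p[0].round(1),yaw(),p[2]['joint_positions'].round(3),p[2]['opening'])
snap("wrist","w3.png")
E
```

```text
[484.5 366.4 251. ] -1.9093543040541245 [ 0.905  0.371  0.264  0.    -1.464 -1.243] 51.18382411036848
```

View pics/w3.png

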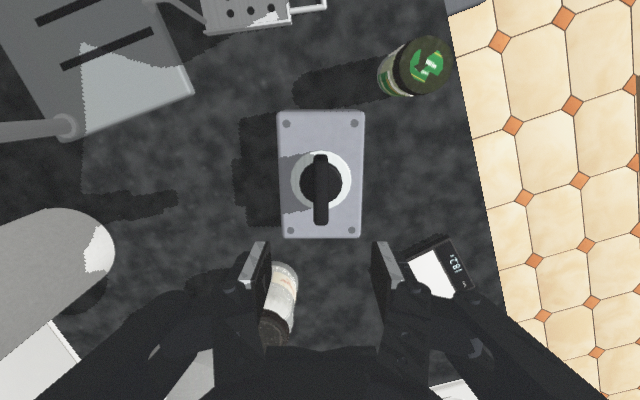

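The bar is vertical at column 321, rows 155-225, so it is well aligned. I'll check its centre and descend.

```bash
python3 - <<'E'
from h import *
C=cam("wrist",([484.3,367.4,250.5],down(-1.907)))
print(onplane(C,321,155,114),onplane(C,321,225,114),onplane(C,320.5,181,78), [onplane(C,*c,60)[:2].round(0) for c in((286,123),(354,122),(352,230),(290,230))])
E
```

```text
[472.90623293 336.43117179 114.        ] [494.19970676 397.28959965 114.        ] [484.01691098 366.83796626  78.        ] [array([498., 303.]), array([434., 325.]), array([471., 436.]), array([536., 413.])]
```

{"fn": "servo_tool", "kwargs": {"increments": [[[0,0,0.2,0,0,0,-0.2],[0,0,0.4,0,0,0,-0.2],[0,0,0.6,0,0,0,-0.2],[0,0,0.72,0,0,0,-0.2],[0,0,0.72,0,0,0,1],[0,0,0.72,0,0,0,1],[0,0,0.72,0,0,0,1],[0,0,0.72,0,0,0,1],[0,0,0.72,0,0,0,1],[0,0,0.72,0,0,0,1]]], "squeeze": 50}}

```text
time: 4.63
tcp_pos: [485.4, 368.5, 109.1]
orientation: [0.003, -0.58, 0.815, -0.0]
ft_force: [4.6, -3.0, 2.6]
opening: 12.7
finger_force: 51.9
```

{"fn": "servo_tool", "kwargs": {"increments": [[[0,0,0,0,0,0.245,1],[0,0,0,0,0,0.245,1],[0,0,0,0,0,0.245,1],[0,0,0,0,0,0.245,1],[0,0,0,0,0,0.245,1],[0,0,0,0,0,0.245,1],[0,0,0,0,0,0.245,1],[0,0,0,0,0,0.245,1],[0,0,0,0,0,0.245,1],[0,0,0,0,0,0.245,1],[0,0,0,0,0,0.245,1],[0,0,0,0,0,0.245,1]]]}}

```text
time: 5.63
tcp_pos: [484.9, 369.7, 109.1]
orientation: [0.002, 0.134, 0.991, 0.003]
ft_force: [2.7, 1.5, 2.0]
opening: 12.9
finger_force: 51.8
```

{"fn": "servo_tool", "kwargs": {"increments": [[[0,0,0,0,0,0.005,1],[0,0,0,0,0,0.005,-0.2],[0,0,0,0,0,0.005,-0.2],[0,0,0,0,0,0.005,-0.2],[0,0,0,0,0,0.005,-0.2],[0,0,-0.2,0,0,0.005,-0.2],[0,0,-0.4,0,0,0.005,-0.2],[0,0,-0.6,0,0,0.005,-0.2],[0,0,-0.8,0,0,0.005,-0.2],[0,0,-1,0,0,0.005,-0.2],[0,0,-1,0,0,0.005,-0.2]]]}}

```text
time: 6.55
tcp_pos: [485.7, 368.9, 316.2]
orientation: [0.005, 0.146, 0.989, 0.006]
ft_force: [0.0, -0.2, 1.1]
opening: 50.8
finger_force: 0.0
```

```bash
python3 - <<'E'
from h import *
p=pose();print(p[0].round(1),yaw(),p[2]['joint_positions'].round(3))
C,im=snap("wrist","w4.png")
cv2.imwrite("pics/w4c.png",cv2.resize(im[60:280,200:440,::-1],None,fx=2,fy=2))
go([430,100,430],np.pi)
E
```

```text
[485.7 368.9 316.2] 2.8485938438436413 [ 0.908  0.362  0.413  0.004 -1.607 -2.771]
go [-0.1292 -1.3612 -0.602 ] [ 0.0013  0.001  -0.0466] rows 7.2
```

View pics/w4c.png

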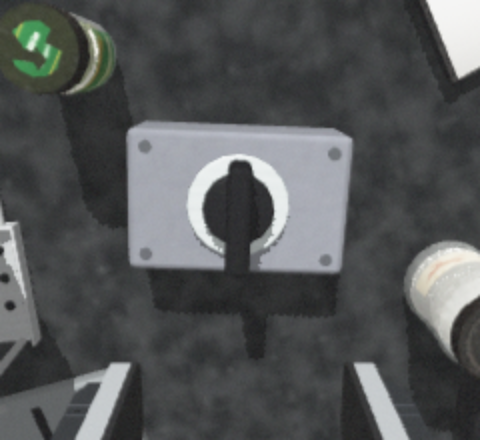

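The bar now lies across the box, so the isolator is off. Next I'll measure the rail from a tilted view, where the gripper doesn't cover it.

```bash
python3 - <<'E'
from h import *
go([440,190,460],np.pi)
E
```

```text
go [-0.048  -0.9146 -0.7485] [ 0.0013  0.001  -0.0466] rows 5.7
```

{"fn": "servo_tool", "kwargs": {"increments": [[[-0.048,-0.915,-0.748,0.0013,0.001,-0.0466,-0.2],[-0.048,-0.915,-0.748,0.0013,0.001,-0.0466,-0.2],[-0.048,-0.915,-0.748,0.0013,0.001,-0.0466,-0.2],[-0.048,-0.915,-0.748,0.0013,0.001,-0.0466,-0.2],[-0.048,-0.915,-0.748,0.0013,0.001,-0.0466,-0.2],[-0.048,-0.915,-0.748,0.0013,0.001,-0.0466,-0.2],[-0.048,-0.915,-0.748,0.0013,0.001,-0.0466,-0.2]]]}}

```text
time: 7.18
tcp_pos: [439.3, 186.5, 461.6]
orientation: [0.001, 0.002, 1.0, -0.001]
ft_force: [-0.6, -0.4, 0.1]
opening: 51.1
finger_force: 0.0
```

{"fn": "servo_tool", "kwargs": {"increments": [[[0.2,-0.95,-0.1,0,-0.111,0,-0.2],[0.2,-0.95,-0.1,0,-0.111,0,-0.2],[0.2,-0.95,-0.1,0,-0.111,0,-0.2],[0.2,-0.95,-0.1,0,-0.111,0,-0.2],[0.2,-0.95,-0.1,0,-0.111,0,-0.2],[0.2,-0.95,-0.1,0,-0.111,0,-0.2],[0.2,-0.95,-0.1,0,-0.111,0,-0.2],[0.2,-0.95,-0.1,0,-0.111,0,-0.2],[0.2,-0.95,-0.1,0,-0.111,0,-0.2]]]}}

```text
time: 7.93
tcp_pos: [400.0, 1.0, 477.6]
orientation: [0.337, -0.001, 0.941, -0.003]
ft_force: [0.1, -0.1, 0.8]
opening: 51.4
finger_force: 0.0
```

```bash
python3 - <<'E'
from h import *
p=pose();print(p[0].round(1),p[1].as_matrix().round(3))
snap("wrist","w5.png")
E
```

```text
[400.    1.  477.6] [[-0.772 -0.001  0.635]
 [-0.005  1.    -0.005]
 [-0.635 -0.007 -0.772]]
```

View pics/w5.png

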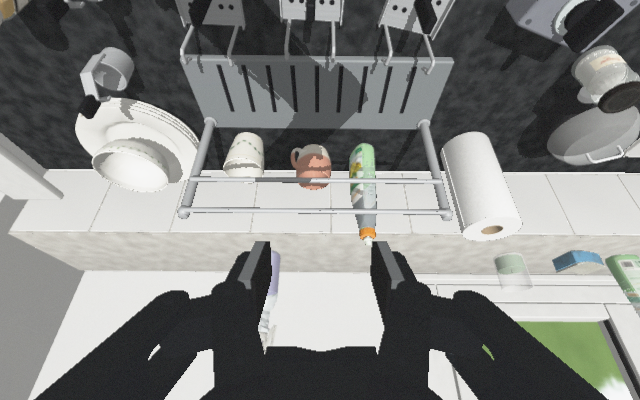

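The tilted view shows the hanging rail along rows 210-213, from post (184,212) to post (447,214), with the stop rail at row ~180. I'll sharpen those with intensity profiles.

```bash
python3 - <<'E'
from h import *
g=cv2.cvtColor(cv2.imread("pics/w5.png"),cv2.COLOR_BGR2GRAY).astype(int)
for c in(215,280,320,400,430): print(c,g[172:192,c].tolist(),g[202:222,c].tolist())
print(g[204,170:200].tolist(),g[200,430:462].tolist())
E
```

```text
215 [219, 215, 218, 218, 217, 192, 208, 222, 212, 154, 206, 218, 219, 219, 219, 220, 220, 220, 220, 221] [223, 221, 221, 221, 222, 160, 180, 211, 222, 215, 152, 214, 223, 224, 224, 225, 226, 224, 226, 226]
280 [212, 215, 216, 219, 219, 132, 113, 123, 116, 110, 207, 220, 218, 218, 219, 219, 219, 219, 220, 220] [221, 222, 223, 223, 224, 224, 178, 197, 228, 224, 207, 221, 225, 225, 227, 225, 225, 225, 226, 226]
320 [180, 173, 174, 170, 168, 142, 172, 207, 235, 217, 192, 132, 108, 109, 119, 153, 212, 223, 221, 223] [224, 224, 223, 223, 225, 224, 159, 180, 140, 226, 217, 154, 215, 224, 224, 225, 224, 224, 225, 226]
400 [236, 220, 217, 221, 220, 221, 140, 177, 217, 232, 215, 149, 210, 222, 222, 221, 222, 222, 221, 222] [223, 223, 224, 223, 223, 222, 223, 175, 192, 225, 228, 215, 222, 225, 226, 224, 225, 227, 225, 227]
430 [224, 210, 216, 218, 219, 218, 218, 188, 204, 228, 217, 191, 213, 218, 218, 219, 220, 219, 220, 220] [223, 222, 223, 224, 224, 225, 223, 146, 176, 210, 228, 217, 158, 215, 226, 225, 225, 226, 225, 226]
[223, 223, 222, 224, 223, 223, 226, 197, 202, 222, 223, 171, 177, 180, 183, 184, 181, 173, 159, 149, 132, 105, 214, 222, 224, 223, 223, 224, 223, 223] [222, 221, 223, 221, 221, 222, 222, 113, 99, 130, 147, 161, 176, 181, 183, 182, 182, 160, 218, 220, 221, 221, 209, 147, 136, 134, 168, 210, 166, 165, 168, 170]
```

```bash
python3 - <<'E'
from h import *
C=cam("wrist",pose())
for u,v in((215,209.5),(320,210.5),(430,211.5)): print("rail",onplane(C,u,v,250).round(1))
for u,v in((215,179.2),(400,180.7),(430,181.2)): print("stop",onplane(C,u,v,185).round(1))
# posts: where their image meets the rail line
for u,v in((184.5,209.3),(444.5,211.7)): print("post",onplane(C,u,v,250).round(1))
print("plinth", [onplane(C,*c,18).round(0) for c in((180,57),(453,57),(214,129),(416,128))])
go([430,-100,430],np.pi)
E
```

```text
rail [ 728.9 -188.8  250. ]
rail [730.4  -2.6 250. ]
rail [731.8 192.8 250. ]
stop [ 727.1 -201.1  185. ]
stop [728.9 147.7 185. ]
stop [730.  204.5 185. ]
post [ 728.8 -243.   250. ]
post [732.3 218.6 250. ]
plinth [array([ 585., -255.,   18.]), array([583., 233.,  18.]), array([ 762., -246.,   18.]), array([756., 212.,  18.])]
go [ 0.0401 -0.5046  0.2816] [-0.0011  0.1096  0.0004] rows 5.5
```

```bash
python3 - <<'E'
from h import *
go([493,154,260],np.pi-0.206)
E
```

```text
go [0.331  0.7717 1.1308] [0.0102 0.1093 0.0319] rows 6.8
```

{"fn": "servo_tool", "kwargs": {"increments": [[[0.204,0.772,0.976,0.0102,0.1093,0.0319,-0.2],[0.204,0.772,0.976,0.0102,0.1093,0.0319,-0.2],[0.204,0.772,0.976,0.0102,0.1093,0.0319,-0.2],[0.204,0.772,0.976,0.0102,0.1093,0.0319,-0.2],[0.204,0.772,0.976,0.0102,0.1093,0.0319,-0.2],[0.204,0.772,0.976,0.0102,0.1093,0.0319,-0.2],[0.204,0.772,0.976,0.0102,0.1093,0.0319,-0.2],[0.204,0.772,0.976,0.0102,0.1093,0.0319,-0.2]]]}}

```text
time: 8.65
tcp_pos: [495.3, 155.2, 291.9]
orientation: [-0.006, 0.104, 0.995, -0.004]
ft_force: [0.0, 0.2, 1.0]
opening: 51.1
finger_force: 0.0
```

{"fn": "servo_tool", "kwargs": {"increments": [[[0,0,0.2,0,0,0,-0.2],[0,0,0.2,0,0,0,-0.2],[0,0,0.2,0,0,0,-0.2]]]}}

```text
time: 8.9
tcp_pos: [492.3, 152.8, 259.8]
orientation: [-0.0, 0.103, 0.995, -0.001]
ft_force: [0.1, -0.1, 1.6]
opening: 51.3
finger_force: 0.0
```

```bash
python3 - <<'E'
from h import *
p=pose();print(p[0].round(1),yaw(),p[2]['joint_positions'].round(3),p[1].as_matrix()[:,2])
C,im=snap("wrist","w6.png")
cv2.imwrite("pics/w6c.png",cv2.resize(im[90:290,200:440,::-1],None,fx=3,fy=3))
E
```

```text
[492.3 152.8 259.8] 2.934990904919387 [ 6.060e-01  1.850e-01  3.400e-02  1.000e-03 -1.421e+00 -2.383e+00] [-5.64165402e-04 -1.58588478e-03 -9.99998583e-01]
```

View pics/w6c.png

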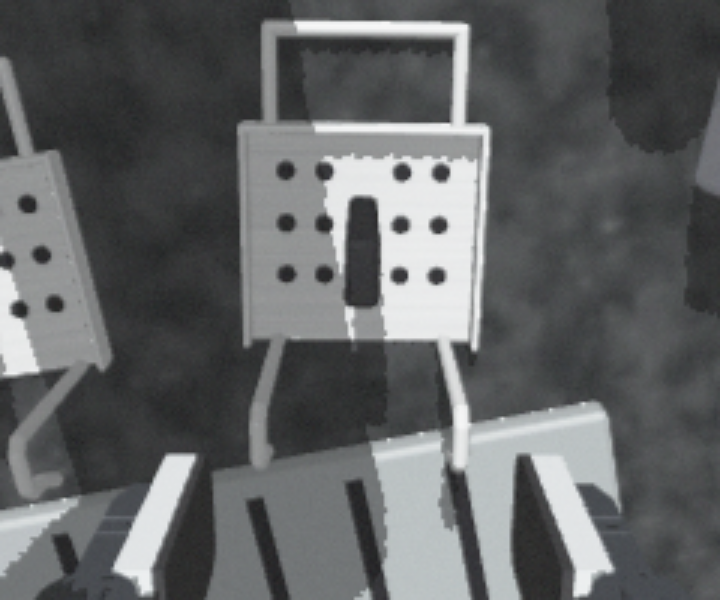

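The tray sits square in view. In the crop, the loop bar runs (265,29)-(466,29), the top rear edge of the fin is at (363,305) and the top front edge is at about row 240.

```bash
cat > t.py <<'E'
from h import *
def tray(C,a,b,fr,ff,y,off=(200,90),s=3):
    """crop pixels: loop bar ends, fin top rear and front edge; y tool yaw"""
    f=lambda c,z:onplane(C,off[0]+c[0]/s,off[1]+c[1]/s,z)[:2]
    a,b=f(a,5),f(b,5);d=(b-a)/np.linalg.norm(b-a);x=np.array([d[1],-d[0]]);ty=np.arctan2(x[1],x[0])
    print("L",np.linalg.norm(b-a).round(1),"yaw",ty.round(3),"org by loop",((a+b)/2+78*x).round(1),"by fin",(f(fr,88)-12*x).round(1),(f(ff,88)+12*x).round(1))
E
python3 - <<'E'
from t import *
C=cam("wrist",pose());tray(C,(265,29),(466,29),(363,305),(363,240),0)
E
```

```text
L 79.4 yaw -0.207 org by loop [495.4 154. ] by fin [493.7 153.1] [495.3 152.7]
```

{"fn": "servo_tool", "kwargs": {"increments": [[[-0.01,0,0.2,0,0,0,-0.2],[-0.01,0,0.4,0,0,0,-0.2],[-0.01,0,0.6,0,0,0,-0.2],[-0.01,0,0.8,0,0,0,-0.2],[-0.01,0,0.945,0,0,0,-0.2],[-0.01,0,0.945,0,0,0,-0.2],[-0.01,0,0.945,0,0,0,1],[-0.01,0,0.945,0,0,0,1],[-0.01,0,0.945,0,0,0,1],[-0.01,0,0.945,0,0,0,1],[-0.01,0,0.945,0,0,0,1],[-0.01,0,0.945,0,0,0,1]]], "squeeze": 70}}

```text
time: 9.95
tcp_pos: [497.4, 154.2, 74.6]
orientation: [0.004, 0.103, 0.995, 0.002]
ft_force: [-0.6, 1.4, 6.9]
opening: 11.4
finger_force: 69.0
```

{"fn": "servo_tool", "kwargs": {"increments": [[[0,0,0,0,0,0,1],[0,0,-0.1,0,0,0,1],[0,0,-0.3,0,0,0,1],[0,0,-0.5,0,0,0,1],[0,0,-0.7,0,0,0,1],[0,0,-0.9,0,0,0,1],[0,0,-1,0,0,0,1],[0,0,-1,0,0,0,1]]]}}

```text
time: 10.62
tcp_pos: [496.9, 153.6, 278.8]
orientation: [0.007, 0.103, 0.995, 0.004]
ft_force: [0.3, -0.2, -2.6]
opening: 11.4
finger_force: 68.8
```

```bash
python3 - <<'E'
from h import *
p=pose();print(p[0].round(1),yaw(),p[2]['opening'],p[2]['ft_force'])
go([600,115,335],np.pi)
E
```

```text
[496.9 153.6 278.8] 2.9350910784488926 11.437284707853609 [ 0.31616222 -0.17350058 -2.57280947]
go [-0.5477 -0.081  -0.2752] [ 0.0012  0.0021 -0.0329] rows 3.0
```

{"fn": "servo_tool", "kwargs": {"increments": [[[-0.548,-0.081,-0.275,0.0012,0.0021,-0.033,1],[-0.548,-0.081,-0.275,0.0012,0.0021,-0.033,1],[-0.548,-0.081,-0.275,0.0012,0.0021,-0.033,1],[-0.548,-0.081,-0.275,0.0012,0.0021,-0.033,1],[-0.548,-0.081,-0.275,0.0012,0.0021,-0.033,1],[-0.548,-0.081,-0.275,0.0012,0.0021,-0.033,1]]]}}

```text
time: 11.12
tcp_pos: [598.1, 114.6, 325.4]
orientation: [-0.007, -0.0, 1.0, -0.003]
ft_force: [-0.6, -0.7, -1.7]
opening: 11.1
finger_force: 68.9
```

```bash
python3 - <<'E'
from h import *
p=pose();print(p[0].round(1),yaw(),p[2]['opening'],p[2]['ft_force'])
go([668,115,335],np.pi);go([668,115,285],np.pi)
snap("side","s1.png");im=cv2.imread("pics/s1.png");cv2.imwrite("pics/s1c.png",cv2.resize(im[100:300,170:420],None,fx=3,fy=3))
E
```

```text
[598.1 114.6 325.4] -3.1415764286995773 11.084790521151445 [-0.56814009 -0.70777891 -1.65912831]
go [-0.3487  0.0015 -0.0527] [-0.0009 -0.0022  0.    ] rows 1.7
go [-0.3521  0.0029  0.1973] [-0.0009 -0.0022  0.    ] rows 1.9
```

View pics/s1c.png

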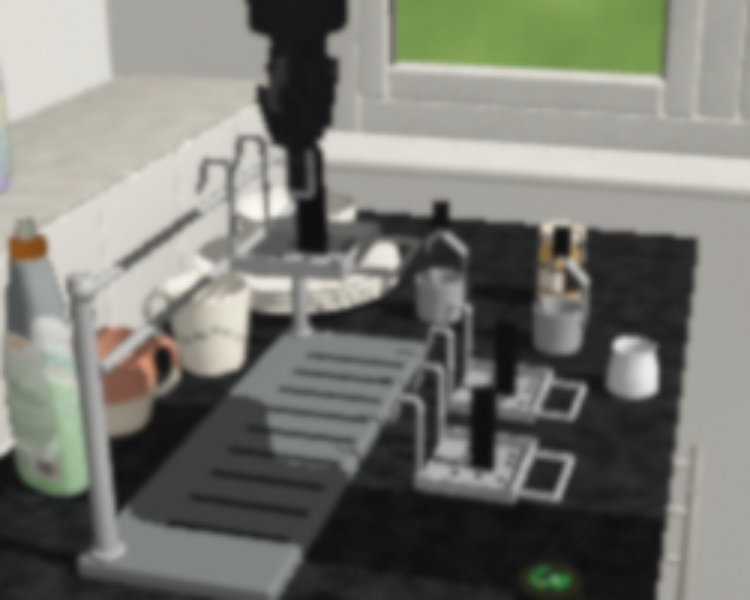

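{"fn": "servo_tool", "kwargs": {"increments": [[[0,0,0,0,0,0,1],[0,0,0,0,0,0,1],[0,0,0,0,0,0,1],[0,0,0,0,0,0,1],[0,0,0,0,0,0,1],[0,0,0,0,0,0,1]]]}}

```text
time: 11.67
tcp_pos: [598.3, 114.7, 326.2]
orientation: [-0.006, -0.0, 1.0, -0.003]
ft_force: [0.5, -0.7, -3.0]
opening: 11.1
finger_force: 68.9
```

```bash
python3 - <<'E'
from h import *
p=pose();print(p[0].round(1),p[1].as_matrix()[:,2].round(4),yaw(),p[2]['dq'].round(3))
for z in(335,285,250):go([668,115,z],np.pi)
E
```

```text
[598.3 114.7 326.2] [-0.0122 -0.006  -0.9999] -3.140789172574125 [-0.002  0.005  0.001  0.    -0.    -0.   ]
go [-0.3479  0.001  -0.0484] [-0.001  -0.0019  0.0001] rows 1.7
go [-0.351   0.0025  0.2016] [-0.001  -0.0019  0.0001] rows 1.9
go [-0.3531  0.0035  0.3766] [-0.001  -0.0019  0.0001] rows 2.5
```

```bash
python3 - <<'E'
from h import *
C,im=snap("wrist","w7.png")
cv2.imwrite("pics/w7c.png",cv2.resize(im[60:260,210:430,::-1],None,fx=3,fy=3))
E
```

```text
(no output)
```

View pics/w7c.png

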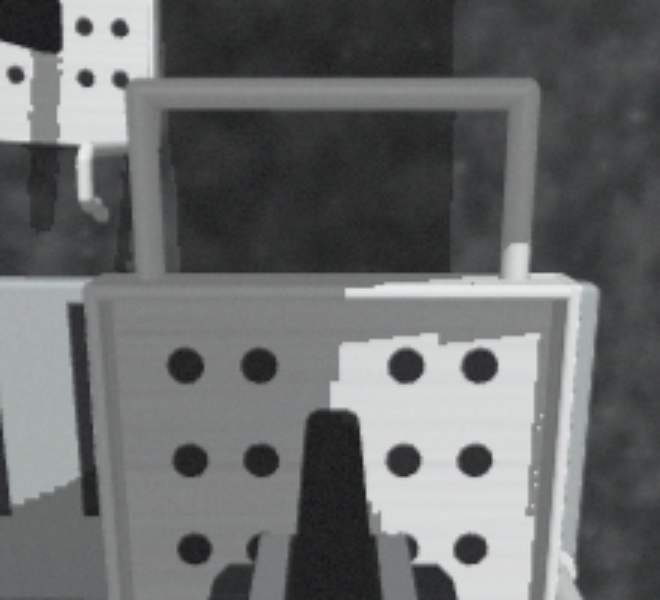

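{"fn": "servo_tool", "kwargs": {"increments": [[[-0.174,0.001,-0.024,-0.001,-0.0019,0,1],[-0.348,0.001,-0.048,-0.001,-0.0019,0,1],[-0.348,0.001,-0.048,-0.001,-0.0019,0,1],[-0.349,0.002,0.03,-0.001,-0.0019,0,1],[-0.35,0.002,0.1,-0.001,-0.0019,0,1],[-0.351,0.0025,0.2,-0.001,-0.0019,0,1],[-0.351,0.0025,0.2,-0.001,-0.0019,0,1],[-0.351,0.0025,0.2,-0.001,-0.0019,0,1],[-0.351,0.0025,0.2,-0.001,-0.0019,0,1]]]}}

```text
time: 12.47
tcp_pos: [668.5, 114.7, 286.6]
orientation: [0.001, -0.0, 1.0, -0.0]
ft_force: [1.5, -0.1, -1.2]
opening: 11.0
finger_force: 68.6
```

{"fn": "servo_tool", "kwargs": {"increments": [[[0,0,0.03,0,0,0,1],[0,0,0.06,0,0,0,1],[0,0,0.09,0,0,0,1],[0,0,0.11,0,0,0,1],[0,0,0.11,0,0,0,1],[0,0,0.11,0,0,0,1],[0,0,0.11,0,0,0,1]]]}}

```text
time: 13.05
tcp_pos: [668.3, 114.8, 263.5]
orientation: [0.0, -0.0, 1.0, 0.0]
ft_force: [0.9, 1.0, -1.5]
opening: 11.4
finger_force: 68.8
```

```bash
python3 - <<'E'
from h import *
p=pose();print(p[0].round(1),p[1].as_matrix()[:,2].round(4),yaw(),p[2]['ft_force'],p[2]['wrist_torque'])
snap("side","s2.png");im=cv2.imread("pics/s2.png");cv2.imwrite("pics/s2c.png",cv2.resize(im[110:250,190:330],None,fx=4,fy=4,interpolation=2))
E
```

```text
[668.3 114.8 263.5] [ 0.e+00  1.e-04 -1.e+00] -3.141008706345026 [ 0.93672064  0.97913738 -1.52689963] [ 0.004821   -0.01903915  0.03539565]
```

View pics/s2c.png

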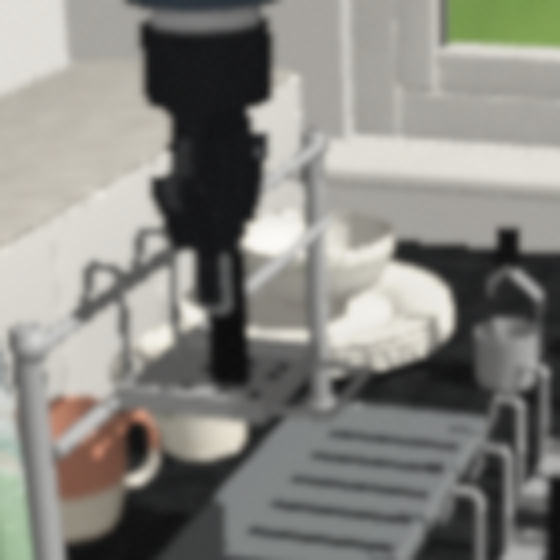

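The near hook arches over the rail at about (105,275), with its prong behind and its leg in front, so I'll lower further.

{"fn": "servo_tool", "kwargs": {"increments": [[[0,0,0.02,0,0,0,1],[0,0,0.04,0,0,0,1],[0,0,0.06,0,0,0,1],[0,0,0.06,0,0,0,1],[0,0,0.06,0,0,0,1],[0,0,0.06,0,0,0,1]]]}}

```text
time: 13.6
tcp_pos: [670.3, 115.1, 251.4]
orientation: [0.002, -0.0, 1.0, 0.001]
ft_force: [9.2, 1.0, -1.9]
opening: 10.9
finger_force: 68.7
```

{"fn": "servo_tool", "kwargs": {"increments": [[[-0.015,0,0,0,0,0,1],[-0.015,0,0,0,0,0,1],[-0.015,0,0.015,0,0,0,1],[-0.015,0,0.03,0,0,0,1],[-0.015,0,0.03,0,0,0,1],[-0.015,0,0.03,0,0,0,1],[-0.015,0,0.03,0,0,0,1]]]}}

```text
time: 14.18
tcp_pos: [671.2, 114.8, 246.3]
orientation: [0.001, -0.0, 1.0, 0.0]
ft_force: [-2.9, -0.6, 4.9]
opening: 11.0
finger_force: 69.7
```

{"fn": "servo_tool", "kwargs": {"increments": [[[0,0,0,0,0,0,0.3],[0,0,0,0,0,0,-0.1],[0,0,0,0,0,0,-0.3],[0,0,0,0,0,0,-0.3],[0,0,0,0,0,0,-0.3],[0,0,-0.1,0,0,0,-0.3],[0,0,-0.2,0,0,0,-0.3],[0,0,-0.4,0,0,0,-0.3],[0,0,-0.6,0,0,0,-0.3],[0,0,-0.75,0,0,0,-0.3],[0,0,-0.75,0,0,0,-0.3]]]}}

```text
time: 15.1
tcp_pos: [672.2, 114.1, 403.2]
orientation: [0.007, 0.0, 1.0, 0.001]
ft_force: [-0.9, -1.1, 2.2]
opening: 55.5
finger_force: 0.0
```

{"fn": "servo_tool", "kwargs": {"increments": [[[0.9,-0.6,0,0,0,0,-0.2],[0.9,-0.6,0,0,0,0,-0.2],[0.9,-0.6,0,0,0,0,-0.2],[0.9,-0.6,0,0,0,0,-0.2],[0.9,-0.6,0,0,0,0,-0.2],[0.9,-0.6,0,0,0,0,-0.2],[0.9,-0.6,0,0,0,0,-0.2]]]}}

```text
time: 15.68
tcp_pos: [488.8, -7.1, 397.5]
orientation: [0.002, 0.0, 1.0, 0.0]
ft_force: [0.5, 0.3, 1.2]
opening: 51.3
finger_force: 0.0
```

```bash
python3 - <<'E'
from h import *
p=pose();print(p[0].round(1),p[1].as_matrix()[:,2].round(4),yaw())
_,a=snap("side","s3.png");C,b=snap("wrist","w8.png")
a=cv2.resize(a[110:250,190:330,::-1],None,fx=3,fy=3,interpolation=2);b=b[:,:380,::-1]
o=np.zeros((420,800,3),np.uint8);o[:420,:420]=a;o[:400,420:]=b;cv2.imwrite("pics/m1.png",o)
go([480,-14,260],np.pi)
E
```

```text
[488.8  -7.1 397.5] [ 3.7e-03  9.0e-04 -1.0e+00] 3.1406241155773422
go [ 0.0556 -0.0437  0.6781] [0.0001 0.0001 0.    ] rows 3.3
```

View pics/m1.png

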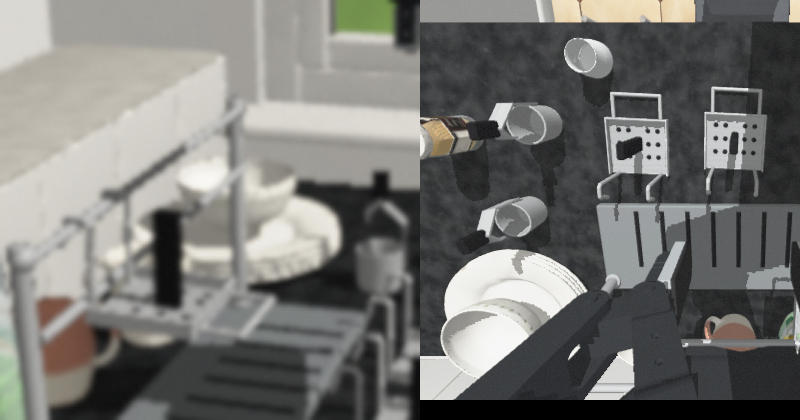

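The first tray hangs level on the rail. From here I'll measure with automatic profiles instead of viewing more pictures. In this wrist view the loop bars are at (292,89)-(343,91) for tray B and (192,95)-(241,97) for tray A.

```bash
cat >> t.py <<'E'
def wire(C,im,P0,dirn,half=12,z=5,w=3):
    """offset (mm) along unit dirn from P0 at height z of the wire: centroid of the two strongest opposite edges"""
    g=cv2.GaussianBlur(cv2.cvtColor(im,cv2.COLOR_RGB2GRAY),(3,3),0).astype(np.float32)
    s=np.arange(-half,half+.01,.5);q=np.array([proj(C,[*(P0+k*dirn),z]) for k in s],np.float32)
    v=cv2.remap(g,q[:,0],q[:,1],1)[:,0] if q.ndim==2 and False else cv2.remap(g,q[None,:,0],q[None,:,1],cv2.INTER_LINEAR)[0]
    k=np.ones(12)/12;m=np.convolve(v,k,'same')-.5*(np.roll(np.convolve(v,k,'same'),12)+np.roll(np.convolve(v,k,'same'),-12))
    m[:10]=-99;m[-10:]=-99;i=int(np.argmax(m));a,b,c=m[i-1],m[i],m[i+1]
    return s[i]+.5*.5*(a-c)/(a-2*b+c-1e-9),float(b)
def fit(C,im,o,ty):
    """refine a standing tray's origin o (xy) and yaw ty from its loop: bar + two arms"""
    for it in range(3):
        x=np.array([np.cos(ty),np.sin(ty)]);y=np.array([-x[1],x[0]]);ys=np.arange(-30,31,6)
        r=[wire(C,im,o-78*x+k*y,x,14) for k in ys];d=np.array([a for a,_ in r]);k=np.abs(d-np.median(d))<4
        sl,ic=np.polyfit(ys[k],d[k],1)
        q=[(wire(C,im,o-xx*x-38*y,y,14)[0],wire(C,im,o-xx*x+38*y,y,14)[0]) for xx in(70,65,60,56)]
        q=np.median(np.array(q),0);lat=q.mean()
        o=o+ic*x+lat*y; ty=ty-sl
        # rotating about the loop middle
        l=o-78*x;o=l+78*np.array([np.cos(ty),np.sin(ty)])
    print("tray org",o.round(1),"yaw",ty.round(4),"ic",ic.round(2),"sl",sl.round(3),"arms",q.round(1),"contrast",np.round([b for _,b in r],0),"n",k.sum())
    return o,ty
E
python3 - <<'E'
from t import *
P=([488.8,-7.1,397.5],pose()[1]);C=cam("wrist",P);im=cv2.imread("pics/w8.png")[...,::-1].copy()
for a,b in(((292,90),(343,91)),((192,95),(241,97))):
    a,b=onplane(C,*a,5)[:2],onplane(C,*b,5)[:2];d=(b-a)/np.linalg.norm(b-a);x=np.array([d[1],-d[0]])
    o=(a+b)/2+78*x;ty=np.arctan2(x[1],x[0]);print(o.round(1),ty.round(3),np.linalg.norm(b-a));fit(C,im,o,ty)
# check on the old picture of tray C
C=cam("wrist",([492.3,152.8,259.8],down(2.935)));fit(C,cv2.imread("pics/w6.png")[...,::-1].copy(),np.array([492.,151.]),-.19)
E
```

```text
[475.4 -13.8] -0.019 81.39978411820331
tray org [473.2 -18.1] yaw -0.055 ic 0.01 sl 0.001 arms [-0.2  0.1] contrast [105. 106. 115. 111. 107. 107. 111. 114.  83.  56.  51.] n 11
[ 483.6 -177.4] -0.04 78.28804846173853
tray org [ 480.8 -179.7] yaw -0.0476 ic -0.0 sl -0.0 arms [-0.2  0.1] contrast [108. 109. 100.  98. 101. 107. 114. 107. 102. 104. 106.] n 11
tray org [492.  152.5] yaw -0.2155 ic 0.01 sl 0.0 arms [-0.   0.1] contrast [ 76. 126. 126. 126. 126. 132. 131. 124. 121. 127. 126.] n 11
```

```bash
python3 - <<'E'
from h import *
go([474,-17,262],np.pi-.055)
E
```

```text
go [ 0.0856 -0.0587  0.6681] [0.0001 0.0001 0.0088] rows 3.2
```

{"fn": "servo_tool", "kwargs": {"increments": [[[0.085,-0.058,0.2,0,0,0.0088,-0.2],[0.085,-0.058,0.4,0,0,0.0088,-0.2],[0.085,-0.058,0.6,0,0,0.0088,-0.2],[0.085,-0.058,0.668,0,0,0.0088,-0.2],[0.085,-0.058,0.668,0,0,0.0088,-0.2],[0.085,-0.058,0.668,0,0,0.0088,-0.2],[0.085,-0.058,0.668,0,0,0.0088,-0.2],[0.085,-0.058,0.668,0,0,0.0088,-0.2]]]}}

```text
time: 16.45
tcp_pos: [475.7, -16.4, 263.4]
orientation: [0.001, 0.027, 1.0, 0.0]
ft_force: [-0.2, 1.2, -0.5]
opening: 51.2
finger_force: 0.0
```

```bash
python3 - <<'E'
from t import *
p=pose();print(p[0].round(1),p[1].as_matrix()[:,2].round(4))
C,im=snap("wrist","w9.png");o,t=fit(C,im,np.array([473.2,-18.1]),-.055)
go([*o,72],np.pi+t)
E
```

```text
[475.7 -16.4 263.4] [ 3.e-03  7.e-04 -1.e+00]
tray org [475.3 -17.1] yaw -0.0568 ic 0.0 sl -0.0 arms [-0.  0.] contrast [124. 125. 127. 127. 124. 125. 133. 125.  74.  72.  69.] n 11
go [ 0.0031 -0.0042  0.9563] [0.0001 0.0004 0.0004] rows 4.6
```

{"fn": "servo_tool", "kwargs": {"increments": [[[0.003,-0.004,0.2,0,0.0002,0,-0.2],[0.003,-0.004,0.4,0,0.0002,0,-0.2],[0.003,-0.004,0.6,0,0.0002,0,-0.2],[0.003,-0.004,0.75,0,0.0002,0,-0.2],[0.003,-0.004,0.85,0,0.0002,0,-0.2],[0.003,-0.004,0.92,0,0.0002,0,-0.2],[0.003,-0.004,0.95,0,0.0002,0,-0.2],[0.003,-0.004,0.95,0,0.0002,0,-0.2],[0.003,-0.004,0.95,0,0.0002,0,-0.2],[0.003,-0.004,0.95,0,0.0002,0,-0.2],[0.003,-0.004,0.95,0,0.0002,0,-0.2],[0.003,-0.004,0.95,0,0.0002,0,-0.2]]]}}

```text
time: 17.5
tcp_pos: [474.2, -17.4, 72.6]
orientation: [0.0, 0.027, 1.0, 0.0]
ft_force: [-0.6, -0.4, -0.2]
opening: 51.3
finger_force: 0.0
```

{"fn": "servo_tool", "kwargs": {"increments": [[[0,0,0,0,0,0,1],[0,0,0,0,0,0,1],[0,0,0,0,0,0,1],[0,0,0,0,0,0,1],[0,0,0,0,0,0,1],[0,0,0,0,0,0,1],[0,0,0,0,0,0,1]]], "squeeze": 70}}

```text
time: 18.08
tcp_pos: [473.7, -17.5, 71.9]
orientation: [-0.001, 0.027, 1.0, 0.0]
ft_force: [-0.3, 1.2, 3.0]
opening: 11.5
finger_force: 68.4
```

{"fn": "servo_tool", "kwargs": {"increments": [[[0,0,-0.05,0,0,0,1],[0,0,-0.15,0,0,0,1],[0,0,-0.3,0,0,0,1],[0,0,-0.5,0,0,0,1],[0,0,-0.7,0,0,0,1],[0,0,-0.85,0,0,0,1],[0,0,-0.95,0,0,0,1],[0,0,-1,0,0,0,1],[0,0,-1,0,0,0,1],[0,0,-1,0,0,0,1]]]}}

```text
time: 18.92
tcp_pos: [473.2, -17.4, 270.1]
orientation: [-0.002, 0.027, 1.0, 0.0]
ft_force: [-0.4, 0.7, -3.1]
opening: 11.0
finger_force: 68.4
```

{"fn": "servo_tool", "kwargs": {"increments": [[[0,0,-0.1,0,0,0,1],[0,0,-0.2,0,0,0,1],[0,0,-0.28,0,0,0,1],[0,0,-0.28,0,0,0,1],[0,0,-0.28,0,0,0,1],[0,0,-0.28,0,0,0,1],[0,0,-0.28,0,0,0,1]]]}}

```text
time: 19.5
tcp_pos: [473.2, -17.6, 325.5]
orientation: [-0.003, 0.027, 1.0, -0.0]
ft_force: [0.1, -0.0, -2.8]
opening: 10.9
finger_force: 68.6
```

```bash
cat >> t.py <<'E'
def held(C,p,im,h=72,off=3.):
    """offset of a held tray's origin in the tool frame (x,y), TCP h above it"""
    y0=yaw()-np.pi; x=np.array([np.cos(y0),np.sin(y0)]);o=p[0][:2]-off*x
    # profile at the loop's height
    zz=p[0][2]-h+5; y=np.array([-x[1],x[0]])
    ys=np.arange(-30,31,6);d=np.array([wire(C,im,o-78*x+k*y,x,14,zz)[0] for k in ys]);sl,ic=np.polyfit(ys,d,1)
    q=np.array([wire(C,im,o+(ic-62)*x+s*y,y,14,zz)[0] for s in(-38,38)])
    print("held: TCP-origin along tray x",round(off-ic,2),"slope",sl.round(3),"arms",q.round(1),"spread",np.ptp(d-sl*ys).round(2))
E
python3 - <<'E'
from t import *
p=pose();print(p[0].round(1),p[1].as_matrix()[:,2].round(4),yaw(),p[2]['ft_force'])
C,im=snap("wrist","w10.png");held(C,p,im)
C7=cam("wrist",([598.3,114.7,326.2],pose()[1]));
go([560,-10,335],np.pi);go([669,-10,290],np.pi,([560,-10,335],np.pi))
E
```

```text
[473.2 -17.6 325.5] [-5.7e-03 -1.0e-04 -1.0e+00] 3.086918720008916 [ 0.12956294 -0.01155814 -2.75516349]
held: TCP-origin along tray x -1.91 slope 0.001 arms [-0.8 -0.5] spread 0.11
go [-0.4303  0.0616 -0.0478] [-0.     -0.0008 -0.0087] rows 2.1
go [-0.545  0.     0.225] [0. 0. 0.] rows 2.8
```

{"fn": "servo_tool", "kwargs": {"increments": [[[-0.2,0.02,-0.048,0,-0.0008,-0.0087,1],[-0.4,0.04,-0.048,0,-0.0008,-0.0087,1],[-0.6,0.06,-0.048,0,-0.0008,-0.0087,1],[-0.75,0.08,-0.048,0,-0.0008,-0.0087,1],[-0.88,0.09,-0.048,0,-0.0008,-0.0087,1],[-0.95,0.09,-0.048,0,-0.0008,-0.0087,1],[-0.95,0.09,-0.048,0,-0.0008,-0.0087,1],[-0.95,0.09,-0.048,0,-0.0008,-0.0087,1],[-0.95,0.09,-0.048,0,-0.0008,-0.0087,1]]]}}

```text
time: 20.3
tcp_pos: [664.3, -10.1, 336.4]
orientation: [0.001, 0.0, 1.0, -0.0]
ft_force: [0.6, 0.6, -2.6]
opening: 11.3
finger_force: 68.5
```

{"fn": "servo_tool", "kwargs": {"increments": [[[0,0,0.1,0,0,0,1],[0,0,0.2,0,0,0,1],[0,0,0.25,0,0,0,1],[0,0,0.25,0,0,0,1],[0,0,0.25,0,0,0,1],[0,0,0.25,0,0,0,1],[0,0,0.25,0,0,0,1]]]}}

```text
time: 20.88
tcp_pos: [665.1, -10.1, 288.8]
orientation: [0.003, -0.0, 1.0, 0.0]
ft_force: [-0.2, -0.1, -2.0]
opening: 11.1
finger_force: 68.5
```

```bash
python3 - <<'E'
from t import *
p=pose();print(p[0].round(1),p[1].as_matrix()[:,2].round(4),yaw(),p[2]['ft_force'])
for z in (262,248):go([664,-10,z],np.pi)
C,im=snap("wrist","w11.png");held(C,p,im,72,-2)
E
```

```text
[665.1 -10.1 288.8] [ 6.4e-03  3.0e-04 -1.0e+00] -3.1415817960150987 [-0.22685157 -0.11567076 -2.03096778]
go [0.0061 0.0005 0.1341] [0.    0.001 0.   ] rows 0.6
go [0.0066 0.0005 0.2041] [0.    0.001 0.   ] rows 1.0
held: TCP-origin along tray x -7.89 slope -0.062 arms [ 8.3 -0.9] spread 10.17
```

{"fn": "servo_tool", "kwargs": {"increments": [[[0.004,0,0.03,0,0.0008,0,1],[0.004,0,0.06,0,0.0008,0,1],[0.004,0,0.09,0,0.0008,0,1],[0.004,0,0.12,0,0.0008,0,1],[0.004,0,0.134,0,0.0008,0,1],[0.004,0,0.134,0,0.0008,0,1],[0.004,0,0.134,0,0.0008,0,1],[0.004,0,0.134,0,0.0008,0,1],[0.004,0,0.134,0,0.0008,0,1]]]}}

```text
time: 21.68
tcp_pos: [664.3, -10.1, 260.6]
orientation: [-0.0, 0.0, 1.0, 0.0]
ft_force: [-0.4, 0.1, -2.9]
opening: 11.2
finger_force: 68.5
```

{"fn": "servo_tool", "kwargs": {"increments": [[[0,0,0.02,0,0,0,1],[0,0,0.04,0,0,0,1],[0,0,0.06,0,0,0,1],[0,0,0.07,0,0,0,1],[0,0,0.07,0,0,0,1],[0,0,0.07,0,0,0,1],[0,0,0.07,0,0,0,1]]]}}

```text
time: 22.27
tcp_pos: [664.1, -10.0, 246.2]
orientation: [-0.001, 0.0, 1.0, 0.0]
ft_force: [-0.2, 0.3, -3.0]
opening: 11.3
finger_force: 68.7
```

{"fn": "servo_tool", "kwargs": {"increments": [[[0,0,0.01,0,0,0,1],[0,0,0.02,0,0,0,1],[0,0,0.02,0,0,0,1],[0,0,0.02,0,0,0,1],[0,0,0.02,0,0,0,1]]]}}

```text
time: 22.68
tcp_pos: [664.5, -10.2, 244.4]
orientation: [0.001, -0.0, 1.0, -0.0]
ft_force: [-2.9, 0.5, 6.2]
opening: 11.1
finger_force: 69.8
```

Contact at the expected height, so the tray is seated. I'll release, retreat toward tray A and look.

{"fn": "servo_tool", "kwargs": {"increments": [[[0,0,0,0,0,0,0.3],[0,0,0,0,0,0,-0.1],[0,0,0,0,0,0,-0.3],[0,0,0,0,0,0,-0.3],[0,0,0,0,0,0,-0.3],[0,0,-0.1,0,0,0,-0.3],[0,0,-0.2,0,0,0,-0.3],[0,0,-0.4,0,0,0,-0.3],[0,0,-0.6,0,0,0,-0.3],[0,0,-0.75,0,0,0,-0.3],[0,0,-0.75,0,0,0,-0.3]]]}}

```text
time: 23.6
tcp_pos: [665.2, -11.0, 399.9]
orientation: [0.006, 0.001, 1.0, 0.0]
ft_force: [1.1, -0.2, 2.7]
opening: 55.4
finger_force: 0.0
```

{"fn": "servo_tool", "kwargs": {"increments": [[[0.9,-0.82,0,0,0,0.0076,-0.2],[0.9,-0.82,0,0,0,0.0076,-0.2],[0.9,-0.82,0,0,0,0.0076,-0.2],[0.9,-0.82,0,0,0,0.0076,-0.2],[0.9,-0.82,0,0,0,0.0076,-0.2],[0.9,-0.82,0.3,0,0,0.0076,-0.2],[0.9,-0.82,0.55,0,0,0.0076,-0.2],[0.9,-0.82,0.68,0,0,0.0076,-0.2],[0.9,-0.82,0.68,0,0,0.0076,-0.2],[0.9,-0.82,0.68,0,0,0.0076,-0.2],[0.9,-0.82,0.68,0,0,0.0076,-0.2],[0.9,-0.82,0.68,0,0,0.0076,-0.2]]]}}

```text
time: 24.6
tcp_pos: [485.3, -174.3, 258.5]
orientation: [0.001, 0.024, 1.0, -0.001]
ft_force: [0.9, 0.3, 0.4]
opening: 51.1
finger_force: 0.0
```

```bash
python3 - <<'E'
from t import *
p=pose();print(p[0].round(1),p[1].as_matrix()[:,2].round(4),yaw())
C,im=snap("wrist","w12.png");o,t=fit(C,im,np.array([482.,-177]),-.047)
go([*o,72],np.pi+t)
snap("side","s4.png")
E
```

```text
[ 485.3 -174.3  258.5] [ 0.0017 -0.0011 -1.    ] 3.094152823659542
tray org [ 483.1 -178. ] yaw -0.0486 ic -0.0 sl -0.0 arms [-0.1  0.1] contrast [130. 123. 120. 123. 125. 131. 132. 126. 123. 127. 130.] n 11
go [ 0.0136 -0.0187  0.9336] [-0.0001  0.0004  0.0002] rows 4.5
```

{"fn": "servo_tool", "kwargs": {"increments": [[[0.013,-0.0185,0.2,0,0.0002,0,-0.2],[0.013,-0.0185,0.4,0,0.0002,0,-0.2],[0.013,-0.0185,0.6,0,0.0002,0,-0.2],[0.013,-0.0185,0.75,0,0.0002,0,-0.2],[0.013,-0.0185,0.85,0,0.0002,0,-0.2],[0.013,-0.0185,0.91,0,0.0002,0,-0.2],[0.013,-0.0185,0.93,0,0.0002,0,-0.2],[0.013,-0.0185,0.93,0,0.0002,0,-0.2],[0.013,-0.0185,0.93,0,0.0002,0,-0.2],[0.013,-0.0185,0.93,0,0.0002,0,-0.2],[0.013,-0.0185,0.93,0,0.0002,0,-0.2]]]}}

```text
time: 25.62
tcp_pos: [482.1, -177.7, 71.8]
orientation: [-0.0, 0.024, 1.0, -0.0]
ft_force: [-0.8, 0.5, -0.4]
opening: 51.3
finger_force: 0.0
```

{"fn": "servo_tool", "kwargs": {"increments": [[[0,0,0,0,0,0,1],[0,0,0,0,0,0,1],[0,0,0,0,0,0,1],[0,0,0,0,0,0,1],[0,0,0,0,0,0,1],[0,0,0,0,0,0,1],[0,0,0,0,0,0,1]]], "squeeze": 70}}

```text
time: 26.2
tcp_pos: [481.3, -177.5, 70.8]
orientation: [-0.001, 0.024, 1.0, 0.0]
ft_force: [-0.4, 2.0, 3.2]
opening: 11.5
finger_force: 68.8
```

{"fn": "servo_tool", "kwargs": {"increments": [[[0,0,-0.05,0,0,0,1],[0,0,-0.15,0,0,0,1],[0,0,-0.3,0,0,0,1],[0,0,-0.5,0,0,0,1],[0,0,-0.7,0,0,0,1],[0,0,-0.85,0,0,0,1],[0,0,-0.95,0,0,0,1],[0,0,-1,0,0,0,1],[0,0,-1,0,0,0,1],[0,0,-1,0,0,0,1]]]}}

```text
time: 27.03
tcp_pos: [481.1, -177.3, 269.3]
orientation: [-0.002, 0.024, 1.0, 0.001]
ft_force: [-0.6, 0.6, -1.8]
opening: 11.3
finger_force: 68.3
```

{"fn": "servo_tool", "kwargs": {"increments": [[[0,0,-0.1,0,0,0,1],[0,0,-0.2,0,0,0,1],[0,0,-0.3,0,0,0,1],[0,0,-0.3,0,0,0,1],[0,0,-0.3,0,0,0,1],[0,0,-0.3,0,0,0,1],[0,0,-0.3,0,0,0,1]]]}}

```text
time: 27.62
tcp_pos: [481.1, -177.3, 328.2]
orientation: [-0.004, 0.024, 1.0, 0.001]
ft_force: [0.6, 0.8, -1.6]
opening: 11.1
finger_force: 68.6
```

```bash
python3 - <<'E'
from t import *
p=pose();print(p[0].round(1),p[1].as_matrix()[:,2].round(4),yaw(),p[2]['ft_force'])
C,im=snap("wrist","w13.png");held(C,p,im,72,0)
go([665,-137,335],np.pi)
E
```

```text
[ 481.1 -177.3  328.2] [-0.007   0.0012 -1.    ] 3.0938575272840487 [ 0.56393734  0.80445305 -1.64731013]
held: TCP-origin along tray x -1.88 slope -0.001 arms [-0.8  0.1] spread 0.1
go [-0.9079  0.2459 -0.0379] [ 0.0001 -0.001  -0.0076] rows 4.5
```

{"fn": "servo_tool", "kwargs": {"increments": [[[-0.2,0.06,-0.038,0,-0.001,-0.0076,1],[-0.4,0.12,-0.038,0,-0.001,-0.0076,1],[-0.6,0.18,-0.038,0,-0.001,-0.0076,1],[-0.75,0.21,-0.038,0,-0.001,-0.0076,1],[-0.85,0.24,-0.038,0,-0.001,-0.0076,1],[-0.9,0.246,-0.038,0,-0.001,-0.0076,1],[-0.9,0.246,-0.038,0,-0.001,-0.0076,1],[-0.9,0.246,-0.038,0,-0.001,-0.0076,1],[-0.9,0.246,-0.038,0,-0.001,-0.0076,1]]]}}

```text
time: 28.42
tcp_pos: [663.3, -137.4, 337.4]
orientation: [0.001, 0.0, 1.0, -0.0]
ft_force: [-0.9, 0.4, -1.4]
opening: 11.3
finger_force: 68.3
```

{"fn": "servo_tool", "kwargs": {"increments": [[[0,0,0.1,0,0,0,1],[0,0,0.2,0,0,0,1],[0,0,0.25,0,0,0,1],[0,0,0.25,0,0,0,1],[0,0,0.25,0,0,0,1],[0,0,0.25,0,0,0,1],[0,0,0.25,0,0,0,1]]]}}

```text
time: 29.0
tcp_pos: [664.3, -137.3, 289.4]
orientation: [0.003, 0.0, 1.0, -0.0]
ft_force: [-0.4, -0.5, -1.7]
opening: 11.1
finger_force: 68.3
```

```bash
python3 - <<'E'
from t import *
p=pose();print(p[0].round(1),p[1].as_matrix()[:,2].round(4),yaw(),p[2]['ft_force'])
for z in (262,248):go([663.5,-137,z],np.pi)
E
```

```text
[ 664.3 -137.3  289.4] [ 6.4e-03 -3.0e-04 -1.0e+00] 3.1413721838945383 [-0.40665177 -0.52129285 -1.66832678]
go [0.0047 0.0018 0.1371] [-0.0001  0.001  -0.    ] rows 0.7
go [0.0052 0.0018 0.2071] [-0.0001  0.001  -0.    ] rows 1.0
```

{"fn": "servo_tool", "kwargs": {"increments": [[[0.004,0,0.03,0,0.0008,0,1],[0.004,0,0.06,0,0.0008,0,1],[0.004,0,0.09,0,0.0008,0,1],[0.004,0,0.12,0,0.0008,0,1],[0.004,0,0.137,0,0.0008,0,1],[0.004,0,0.137,0,0.0008,0,1],[0.004,0,0.137,0,0.0008,0,1],[0.004,0,0.137,0,0.0008,0,1],[0.004,0,0.137,0,0.0008,0,1]]]}}

```text
time: 29.75
tcp_pos: [663.6, -137.2, 260.6]
orientation: [-0.0, 0.0, 1.0, -0.0]
ft_force: [-0.6, -0.2, -1.3]
opening: 11.2
finger_force: 68.3
```

{"fn": "servo_tool", "kwargs": {"increments": [[[0,0,0.02,0,0,0,1],[0,0,0.04,0,0,0,1],[0,0,0.06,0,0,0,1],[0,0,0.08,0,0,0,1],[0,0,0.09,0,0,0,1],[0,0,0.09,0,0,0,1],[0,0,0.09,0,0,0,1],[0,0,0.09,0,0,0,1]]]}}

```text
time: 30.42
tcp_pos: [663.5, -137.2, 243.4]
orientation: [0.0, -0.0, 1.0, -0.0]
ft_force: [-2.9, 1.0, 5.7]
opening: 11.1
finger_force: 69.4
```

{"fn": "servo_tool", "kwargs": {"increments": [[[0,0,0,0,0,0,0.3],[0,0,0,0,0,0,-0.1],[0,0,0,0,0,0,-0.3],[0,0,0,0,0,0,-0.3],[0,0,0,0,0,0,-0.3],[0,0,-0.1,0,0,0,-0.3],[0,0,-0.2,0,0,0,-0.3],[0,0,-0.4,0,0,0,-0.3],[0,0,-0.6,0,0,0,-0.3],[0,0,-0.75,0,0,0,-0.3],[0,0,-0.75,0,0,0,-0.3]]]}}

```text
time: 31.33
tcp_pos: [664.3, -138.1, 400.0]
orientation: [0.006, 0.001, 1.0, -0.001]
ft_force: [0.0, -0.3, 1.9]
opening: 55.6
finger_force: 0.0
```

{"fn": "servo_tool", "kwargs": {"increments": [[[0.82,-1,0,0,0,0,-0.2],[0.82,-1,0,0,0,0,-0.2],[0.82,-1,0,0,0,0,-0.2],[0.82,-1,0,0,0,0,-0.2],[0.82,-1,0,0,0,0,-0.2],[0.82,-1,0.2,0,0,0,-0.2],[0.82,-1,0.4,0,0,0,-0.2],[0.82,-1,0.46,0,0,0,-0.2],[0.82,-1,0.46,0,0,0,-0.2],[0.82,-1,0.46,0,0,0,-0.2],[0.82,-1,0.46,0,0,0,-0.2],[0.82,-1,0.46,0,0,0,-0.2]]]}}

```text
time: 32.33
tcp_pos: [501.0, -337.2, 303.1]
orientation: [0.001, -0.0, 1.0, -0.001]
ft_force: [-0.9, -0.8, 0.7]
opening: 50.8
finger_force: 0.0
```

```bash
python3 - <<'E'
from t import *
p=pose();print(p[0].round(1).tolist(),p[1].as_quat().tolist())
C,im=snap("wrist","w14.png");_,a=snap("side","s5.png");_,b=snap("scene","sc5.png")
print(proj(C,[446,-322,147]),proj(C,[446,-322,50]),proj(C,[584,-376,147]),proj(C,[584,-376,50]))
o=np.zeros((600,800,3),np.uint8)
o[:400,:400]=cv2.resize(im[70:270,200:400],None,fx=2,fy=2,interpolation=2)
o[:400,400:]=cv2.resize(im[130:330,200:400],None,fx=2,fy=2,interpolation=2)
o[400:,:400]=cv2.resize(a[140:240,190:390],None,fx=2,fy=2,interpolation=2)
o[400:,400:]=cv2.resize(b[180:280,250:450],None,fx=2,fy=2,interpolation=2)
cv2.imwrite("pics/m2.png",o[...,::-1])
E
```

```text
[501.0, -337.2, 303.1] [-0.00048221560364746207, 0.9999983228849015, -0.0011810778864583208, 0.0013140587969590152]
[338.97552532 125.80724587] [334.44984832 118.95208183] [283.94713501 263.07782355] [292.45147181 225.59862345]
```

View pics/m2.png

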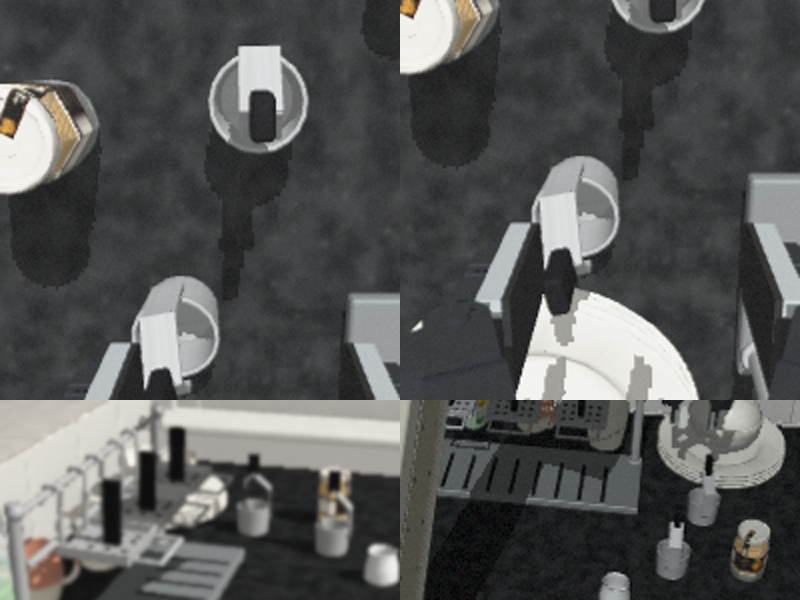

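All three trays hang on the rail, and both cups have their strap on the robot's side (cup yaw near 0). In this composite, cup A's rim centre is at about (258,102) with its fin top rear at (262,142). Cup B's fin is at about (561,313), with its strap middle at (559,195).

```bash
python3 - <<'E'
from t import *
p=pose();C=cam("wrist",p)
A=lambda u,v,z:onplane(C,200+u/2,70+v/2,z)[:2].round(1)
B=lambda u,v,z:onplane(C,200+(u-400)/2,130+v/2,z)[:2].round(1)
print("A rim c",A(258,102,50),"rim L/R",A(209,102,50),A(307,102,50),"fin rear top",A(263,142,147),"fin front top?",A(263,100,147),"strap front mid",A(259.5,46,80))
print("B base/rim: left",B(534,215,50),"right",B(620,215,50),"fin rear top",B(559,314,147),"fin sides",B(543,285,147),B(577,285,147),"strap",B(559.5,195,85),"far rim top",B(585,258,50))
g=cv2.cvtColor(cv2.imread("pics/w14.png"),cv2.COLOR_BGR2GRAY)
print(g[110:148:2,316:348:2]);print(g[252:292:3,264:296:2])
E
```

```text
A rim c [ 447.4 -327.9] rim L/R [ 447.4 -357.1] [ 447.4 -298.7] fin rear top [ 458.5 -328.1] fin front top? [ 440.2 -328.3] strap front mid [ 416.3 -328.1]
B base/rim: left [ 599.9 -410. ] right [ 599.8 -352.2] fin rear top [ 610.8 -381. ] fin sides [ 593.5 -388.6] [ 593.5 -371. ] strap [ 570.  -387.1] far rim top [ 632.3 -376.6]
[[123 125 219 220 216 219 220 222 222 221 219 222 207 122 100 102]
 [121 120 220 219 216 218 219 220 221 220 220 222 219 126 123 100]
 [122 123 216 218 216 218 189 191 190 219 218 222 222 126 124 100]
 [126 124 216 218 215  43  40  39  45  51 150 222 222 124 124 107]
 [121 120 217 217 152  45  51  47  47  50  46 218 221 128 124 103]
 [123 120 216 217 143  42  48  51  48  47  41 212 221 126 123 103]
 [123 124 215 218 141  37  46  46  52  53  45 212 222 134 123 105]
 [119 122 214 216 142  41  46  49  51  48  38 211 221 132 124 103]
 [118 118 128 128  89  43  46  47  48  49  46 175 187 123 112 104]
 [121 123 108 113  78  40  41  44  46  48  42 105 109 121 102 103]
 [123 124 112 113  76  44  43  48  48  46  44 106 111 111 104 132]
 [118 121 114 110  78  42  47  
[... 744 characters left out ...]
  43  31 117 219 200 149 168]
 [ 39  34  37  33 126  39  40  42  41  37  37  33 105 116 116 125]
 [ 42  38  38  38  39  43  40  42  41  29  33  35  69  79  62  58]
 [ 40  40  43  39  46  47  49  50  44  29  29  31  42  70  72  72]
 [ 42  37  42  41  46  43  44  44  44  36  32  28  49  66  68  67]
 [ 38  34  42  39  41  42  42  37  42  39  33  59 163 158 155 147]
 [ 40  42  35  36 168  39  44  46  40  42  29 147 163 166 160 240]
 [ 42  39  42 180 239  64  47  43  45  42  39 156 162 241 237 237]
 [ 40  37  38 235 240 166  44  42  44  45  80 149 224 241 241 241]
 [ 44  39  85 239 239 238 166 150 155 161 164 165 238 242 243 243]
 [ 39  36 225 237 237 236 160 159 161 163 159 163 235 240 239 240]]
```

```bash
python3 - <<'E'
from t import *
p=pose();C=cam("wrist",p);im=cv2.imread("pics/w14.png")[...,::-1].copy()
for y0 in(-137,-10):
    print(y0,proj(C,[588,y0,178.5]))
    r=[wire(C,im,np.array([588.,y0+k]),np.array([1.,0]),20,178.5) for k in np.arange(-30,31,10)];print(np.round(r,1).tolist())
    print([np.round(wire(C,im,np.array([600.,y0+s]),np.array([0,1.]),18,178.5),1).tolist() for s in(-38,38)])
E
```

```text
-137 [536.67199369 285.85220933]
[[-3.2, 70.4], [14.5, 24.1], [14.5, 23.9], [14.5, 26.3], [14.5, 23.4], [14.5, 26.6], [14.6, 30.4]]
[[12.7, 31.8], [12.7, 54.0]]
-10 [673.26220844 285.8875702 ]
[[14.7, 78.3], [-14.8, 0.0], [-14.8, 0.0], [-14.8, 0.0], [-14.8, 0.0], [-14.8, 0.0], [-14.8, 0.0]]
[[-12.8, 90.1], [-12.8, 0.0]]
```

{"fn": "servo_tool", "kwargs": {"increments": [[[0.2,0.046,0,0,0,0,-0.2],[0.267,0.046,0.05,0,0,0,-0.2],[0.267,0.046,0.2,0,0,0,-0.2],[0.267,0.046,0.4,0,0,0,-0.2],[0.267,0.046,0.6,0,0,0,-0.2],[0.267,0.046,0.72,0,0,0,-0.2],[0.267,0.046,0.79,0,0,0,-0.2],[0.267,0.046,0.82,0,0,0,-0.2],[0.267,0.046,0.82,0,0,0,-0.2],[0.267,0.046,0.82,0,0,0,-0.2],[0.267,0.046,0.82,0,0,0,-0.2],[0.267,0.046,0.82,0,0,0,-0.2]]]}}

```text
time: 33.48
tcp_pos: [446.8, -328.2, 138.1]
orientation: [0.001, -0.0, 1.0, -0.001]
ft_force: [0.1, 0.4, 0.3]
opening: 51.3
finger_force: 0.0
```

{"fn": "servo_tool", "kwargs": {"increments": [[[0,0,0,0,0,0,1],[0,0,0,0,0,0,1],[0,0,0,0,0,0,1],[0,0,0,0,0,0,1],[0,0,0,0,0,0,1],[0,0,0,0,0,0,1],[0,0,0,0,0,0,1]]], "squeeze": 60}}

```text
time: 34.07
tcp_pos: [446.0, -328.1, 136.9]
orientation: [-0.0, -0.0, 1.0, -0.0]
ft_force: [0.4, 0.4, 3.3]
opening: 11.4
finger_force: 59.0
```

{"fn": "servo_tool", "kwargs": {"increments": [[[0,0,-0.05,0,0,0,1],[0,0,-0.15,0,0,0,1],[0,0,-0.3,0,0,0,1],[0,0,-0.5,0,0,0,1],[0,0,-0.5,0,0,0,1],[-0.1,0.2,-0.54,0,0,0,1],[-0.2,0.4,-0.54,0,0,0,1],[-0.25,0.6,-0.54,0,0,0,1],[-0.25,0.8,-0.54,0,0,0,1],[-0.25,0.95,-0.54,0,0,0,1],[-0.25,1,-0.54,0,0,0,1],[-0.25,1,-0.54,0,0,0,1]]]}}

```text
time: 35.07
tcp_pos: [495.9, -125.3, 244.6]
orientation: [-0.001, -0.002, 1.0, 0.0]
ft_force: [-0.2, 0.8, -0.7]
opening: 11.2
finger_force: 59.0
```

{"fn": "servo_tool", "kwargs": {"increments": [[[0,0.2,0,0,0,0,1],[0,0.4,0,0,0,0,1],[0,0.55,0,0,0,0,1],[0,0.59,0,0,0,0,1],[0,0.59,0,0,0,0,1],[0,0.59,0,0,0,0,1],[0,0.59,0,0,0,0,1],[0,0.59,0,0,0,0,1]]]}}

```text
time: 35.73
tcp_pos: [496.0, -11.1, 244.4]
orientation: [-0.001, 0.001, 1.0, -0.0]
ft_force: [0.1, 0.5, -0.7]
opening: 11.3
finger_force: 59.4
```

```bash
python3 - <<'E'
from t import *
p=pose();print(p[0].round(1),p[1].as_matrix()[:,2].round(4),yaw(),p[2]['opening'],p[2]['ft_force'])
go([540,-10,248],np.pi)
C,im=snap("wrist","w15.png");snap("side","s6.png");snap("scene","sc6.png")
g=cv2.cvtColor(im,cv2.COLOR_RGB2GRAY)
for y0 in(-137,115):
    print(y0,proj(C,[588,y0,178.5]))
    for k in(-25,-10,0,10,25):
        q=np.array([proj(C,[x,y0+k,178.5]) for x in range(560,621,3)],np.float32)
        print(k,cv2.remap(g,q[None,:,0],q[None,:,1],1)[0].tolist())
E
```

```text
[496.  -11.1 244.4] [-1.8e-03 -2.0e-04 -1.0e+00] 3.139891718687438 11.304542308761954 [ 0.13718828  0.50044817 -0.69824559]
go [-0.22    0.0059 -0.0185] [-0.     -0.0003 -0.0003] rows 1.1
-137 [154.89425604 336.42883729]
-25 [94, 84, 71, 76, 71, 75, 74, 220, 247, 228, 71, 81, 72, 59, 59, 61, 57, 57, 58, 59, 58]
-10 [98, 103, 95, 95, 100, 89, 82, 210, 247, 198, 59, 56, 60, 59, 60, 58, 58, 58, 59, 60, 62]
0 [216, 216, 215, 216, 216, 213, 216, 105, 56, 58, 58, 61, 59, 60, 58, 59, 58, 62, 61, 59, 59]
10 [216, 216, 216, 216, 216, 73, 57, 60, 58, 61, 60, 58, 61, 58, 61, 60, 58, 58, 58, 61, 58]
25 [216, 208, 58, 60, 60, 59, 60, 57, 58, 57, 59, 59, 59, 60, 59, 60, 59, 61, 60, 60, 61]
115 [489.56680851 335.67577169]
-25 [216, 217, 157, 58, 61, 59, 60, 57, 58, 58, 59, 62, 59, 58, 59, 58, 59, 60, 59, 60, 57]
-10 [216, 215, 216, 216, 216, 214, 59, 55, 59, 61, 60, 59, 60, 59, 58, 60, 56, 58, 59, 57, 57]
0 [216, 216, 216, 216, 216, 217, 216, 216, 66, 56, 59, 60, 60, 60, 58, 58, 58, 58, 61, 58, 59]
10 [85, 91, 84, 79, 82, 92, 94, 97, 245, 246, 93, 58, 57, 59, 58, 61, 59, 59, 61, 60, 61]
25 [103, 104, 96, 77, 72, 75, 74, 72, 245, 247, 149, 75, 73, 76, 58, 59, 57, 57, 59, 61, 58]
```

The loop bars measure x ≈ 584 at y = -137 and x ≈ 586 at y = 115, so the middle one is at about 585. The held cup presents its hook opening at the bar's height, so I'll slide it in.

{"fn": "servo_tool", "kwargs": {"increments": [[[-0.1,0.005,0,0,0,0,1],[-0.2,0.005,0,0,0,0,1],[-0.28,0.005,0,0,0,0,1],[-0.35,0.005,0,0,0,0,1],[-0.4,0.005,0,0,0,0,1],[-0.435,0.005,0,0,0,0,1],[-0.435,0.005,0,0,0,0,1],[-0.435,0.005,0,0,0,0,1],[-0.435,0.005,0,0,0,0,1]]]}}

```text
time: 36.63
tcp_pos: [582.5, -9.0, 244.4]
orientation: [-0.001, 0.0, 1.0, 0.0]
ft_force: [-0.1, 0.2, -0.7]
opening: 11.1
finger_force: 59.4
```

{"fn": "servo_tool", "kwargs": {"increments": [[[0,0,0.03,0,0,0,1],[0,0,0.06,0,0,0,1],[0,0,0.09,0,0,0,1],[0,0,0.12,0,0,0,1],[0,0,0.14,0,0,0,1],[0,0,0.14,0,0,0,1],[0,0,0.14,0,0,0,1],[0,0,0.14,0,0,0,1]]]}}

```text
time: 37.3
tcp_pos: [583.1, -8.9, 216.5]
orientation: [-0.001, -0.0, 1.0, -0.0]
ft_force: [0.7, -0.0, -1.9]
opening: 11.0
finger_force: 59.4
```

Free of contact so far. I'll lower onto the bar.

{"fn": "servo_tool", "kwargs": {"increments": [[[0,0,0.01,0,0,0,1],[0,0,0.02,0,0,0,1],[0,0,0.03,0,0,0,1],[0,0,0.03,0,0,0,1],[0,0,0.03,0,0,0,1],[0,0,0.03,0,0,0,1]]]}}

```text
time: 37.8
tcp_pos: [583.0, -8.9, 210.3]
orientation: [-0.001, 0.0, 1.0, 0.0]
ft_force: [-0.5, -0.1, -0.9]
opening: 11.1
finger_force: 59.4
```

{"fn": "servo_tool", "kwargs": {"increments": [[[0,0,0.006,0,0,0,1],[0,0,0.012,0,0,0,1],[0,0,0.018,0,0,0,1],[0,0,0.018,0,0,0,1],[0,0,0.018,0,0,0,1],[0,0,0.018,0,0,0,1]]]}}

```text
time: 38.3
tcp_pos: [583.4, -8.9, 207.1]
orientation: [-0.0, 0.0, 1.0, 0.0]
ft_force: [2.4, -0.5, -0.3]
opening: 11.1
finger_force: 59.7
```

{"fn": "servo_tool", "kwargs": {"increments": [[[-0.01,0,0.005,0,0,0,1],[-0.012,0,0.01,0,0,0,1],[-0.012,0,0.012,0,0,0,1],[-0.012,0,0.012,0,0,0,1],[-0.012,0,0.012,0,0,0,1]]]}}

```text
time: 38.72
tcp_pos: [585.7, -8.9, 204.6]
orientation: [-0.0, -0.0, 1.0, -0.0]
ft_force: [2.1, 0.6, 1.6]
opening: 11.2
finger_force: 59.8
```

{"fn": "servo_tool", "kwargs": {"increments": [[[0,0,0,0,0,0,0.6],[0,0,0,0,0,0,0.3],[0,0,0,0,0,0,0],[0,0,0,0,0,0,-0.2],[0,0,0,0,0,0,-0.2],[0,0,0,0,0,0,-0.2],[0,0,-0.1,0,0,0,-0.2],[0,0,-0.2,0,0,0,-0.2],[0,0,-0.4,0,0,0,-0.2],[0,0,-0.6,0,0,0,-0.2],[0,0,-0.6,0,0,0,-0.2]]]}}

```text
time: 39.63
tcp_pos: [587.8, -9.8, 333.4]
orientation: [0.006, 0.0, 1.0, -0.0]
ft_force: [-0.7, -1.0, 1.8]
opening: 51.2
finger_force: 0.0
```

{"fn": "servo_tool", "kwargs": {"increments": [[[0.4,-0.9,0,0,0,0,-0.2],[0.4,-0.9,0,0,0,0,-0.2],[0.4,-0.9,0,0,0,0,-0.2],[0.4,-0.9,0,0,0,0,-0.2],[0.4,-0.9,0,0,0,0,-0.2],[0.4,-0.9,0,0,0,0,-0.2],[0.4,-0.9,0,0,0,0,-0.2],[0.4,-0.9,0,0,0,0,-0.2]]]}}

```text
time: 40.3
tcp_pos: [505.6, -188.7, 324.3]
orientation: [-0.001, 0.0, 1.0, 0.0]
ft_force: [0.1, 0.8, 0.2]
opening: 51.7
finger_force: 0.0
```

{"fn": "servo_tool", "kwargs": {"increments": [[[-0.45,-0.85,0,0,0,0,-0.2],[-0.45,-0.85,0,0,0,0,-0.2],[-0.45,-0.85,0,0,0,0,-0.2],[-0.45,-0.85,0,0,0,0,-0.2],[-0.45,-0.85,0,0,0,0,-0.2],[-0.45,-0.85,0,0,0,0,-0.2],[-0.45,-0.85,0,0,0,0,-0.2],[-0.45,-0.85,0,0,0,0,-0.2],[-0.45,-0.85,0,0,0,0,-0.2]]]}}

```text
time: 41.05
tcp_pos: [595.9, -357.5, 325.2]
orientation: [-0.0, -0.001, 1.0, -0.0]
ft_force: [-0.3, 0.3, 0.6]
opening: 51.4
finger_force: 0.0
```

```bash
python3 - <<'E'
from t import *
p=pose();print(p[0].round(1),p[1].as_matrix()[:,2].round(4),yaw())
C,im=snap("wrist","w16.png");snap("side","s7.png");snap("scene","sc7.png")
g=cv2.cvtColor(im,cv2.COLOR_RGB2GRAY)
c=proj(C,[600,-381,147]);r=proj(C,[600,-381,50]);print(c,r)
u,v=int(c[0]),int(c[1])
print("cols",u-30,"rows",v-44)
for y in range(v-44,v+24,3): print(y,' '.join('%3d'%k for k in g[y,u-30:u+46:2]))
E
```

```text
[ 595.9 -357.5  325.2] [-5.e-04 -4.e-04 -1.e+00] -3.1398094396782983
[298.35606486 183.9117933 ] [303.47218493 164.58947295]
cols 268 rows 139
139  66  65  65  64  62  61  56  53  56  54  47  48  45  49  51  57  53  57  58  62  57  55  59  60  62  64  62  55  54  50  53  48  53  55  58  61  57  57
142  63  62  62  65  60  58  51  51  49  53  60  59  99 149 157 164 170 168 144 129  88  56  55  60  56  58  59  53  54  47  45  49  52  52  53  56  59  62
145  56  60  56  60  58  51  51  51  51  57 149 166 166 166 166 166 168 185 129 189 181 164 159 110  56  58  54  52  46  41  45  49  52  49  51  55  56  55
148  56  52  58  54  58  51  50  51  52 158 185 202 210 215 214 214 212 213 130 115 127 178 196 175 150  70  52  53  47  52  54  49  58  58  58  59  59  60
151  57  56  54  53  57  52  51  51  53 207 211 207 213 215 215 215 208 215 148 115 116 114 113 149 195 151  57  46  46  51  54  58  57  56  61  59  61  59
154  58  49  53  54  56  49  48  47 182 211 209 208 212 215 211 215 208 214 179 113 113 115 116 118 123 183 140  46  50  50  54  59  60  62  63  62  60  63
157  57  59  60  58  
[... 1930 characters left out ...]
  35  37  40  38  37  40  44  63  62  63  61  55  53  58  60  57  57  52  53
196  77  65  60  55  49  49  53  35  33  36  37  42  47  31  36  40  38  34  37  35  40  38  40  35  37  40  61  56  57  54  51  56  61  60  60  55  54  51
199  66  64  57  57  51  51  54  47  31  41  37  42  44  40  42  44  45  40  39  37  38  42  39  34  48  54  58  61  57  54  56  54  56  56  50  51  55  49
202  64  63  62  59  58  57  57  56  52  42  37  37  40  42  43  43  41  46  43  44  43  41  41  39  48  49  52  54  51  48  54  53  49  61  50  46  43  48
205  60  62  62  63  61  59  61  58  56  53  41  37  39  40  44  46  42  48  45  45  42  40  53  46  48  51  51  54  53  52  52  53  53  52  49  47  44  47
```

```bash
python3 - <<'E'
from t import *
C=cam("wrist",([595.9,-357.5,325.2],down(np.pi)))
print("rim",onplane(C,301.8,166,50).round(1),onplane(C,279.5,166,50).round(1),onplane(C,323.8,166,50).round(1))
for z in(70,80,90,100):print(z,"strap front",onplane(C,285.5,148.5,z)[:2].round(1),onplane(C,304,146.5,z)[:2].round(1))
print("apex edge pts z112", onplane(C,288.5,172,112)[:2].round(1),onplane(C,308,174,112)[:2].round(1))
print("fin front top z147?",onplane(C,296.5,187,147)[:2].round(1))
go([600,-381,139],np.pi+.15)
E
```

```text
rim [ 602.  -383.2   50. ] [ 602.  -412.7   50. ] [ 602.1 -354.    50. ]
70 strap front [ 575.8 -401.6] [ 573.3 -378.7]
80 strap front [ 574.3 -400.5] [ 571.9 -378.2]
90 strap front [ 572.7 -399.3] [ 570.4 -377.6]
100 strap front [ 571.2 -398.2] [ 569.  -377.1]
apex edge pts z112 [ 595.8 -394.4] [ 598.1 -372.5]
fin front top z147? [ 603.4 -382.9]
go [-0.0224 -0.1159  0.9329] [-0.0001 -0.     -0.0236] rows 4.5
```

{"fn": "servo_tool", "kwargs": {"increments": [[[-0.028,-0.128,0.05,0,0,-0.0255,-0.2],[-0.028,-0.128,0.2,0,0,-0.0255,-0.2],[-0.028,-0.128,0.4,0,0,-0.0255,-0.2],[-0.028,-0.128,0.6,0,0,-0.0255,-0.2],[-0.028,-0.128,0.75,0,0,-0.0255,-0.2],[-0.028,-0.128,0.85,0,0,-0.0255,-0.2],[-0.028,-0.128,0.91,0,0,-0.0255,-0.2],[-0.028,-0.128,0.93,0,0,-0.0255,-0.2],[-0.028,-0.128,0.93,0,0,-0.0255,-0.2],[-0.028,-0.128,0.93,0,0,-0.0255,-0.2],[-0.028,-0.128,0.93,0,0,-0.0255,-0.2],[-0.028,-0.128,0.93,0,0,-0.0255,-0.2]]]}}

```text
time: 42.2
tcp_pos: [601.4, -384.7, 139.9]
orientation: [0.0, -0.08, 0.997, -0.001]
ft_force: [1.1, -0.3, 0.0]
opening: 51.5
finger_force: 0.0
```

{"fn": "servo_tool", "kwargs": {"increments": [[[0,0,0,0,0,0,1],[0,0,0,0,0,0,1],[0,0,0,0,0,0,1],[0,0,0,0,0,0,1],[0,0,0,0,0,0,1],[0,0,0,0,0,0,1],[0,0,0,0,0,0,1]]], "squeeze": 60}}

```text
time: 42.78
tcp_pos: [601.0, -384.5, 138.5]
orientation: [-0.001, -0.08, 0.997, -0.0]
ft_force: [0.2, 0.5, 1.6]
opening: 11.0
finger_force: 58.8
```

```bash
python3 - <<'E'
from t import *
p=pose();print(p[0].round(1),p[1].as_matrix()[:,2].round(4),yaw(),p[2]['opening'],p[2]['joint_positions'].round(2))
q=([p[0][0],p[0][1],248],yaw())
go([500,-200,248],np.pi,q)
E
```

```text
[ 601.  -384.5  138.5] [-1.2e-03 -2.0e-04 -1.0e+00] -2.98129350599431 11.010871110545521 [-0.35  0.63  0.4   0.   -1.34 -1.06]
go [0.3511 0.9912 0.    ] [0.     0.     0.0255] rows 5.0
```

{"fn": "servo_tool", "kwargs": {"increments": [[[0,0,-0.05,0,0,0,1],[0,0,-0.15,0,0,0,1],[0,0,-0.35,0,0,0,1],[0,0,-0.54,0,0,0,1],[0,0,-0.54,0,0,0,1],[0.07,0.2,-0.54,0,0,0.0255,1],[0.14,0.4,-0.54,0,0,0.0255,1],[0.21,0.6,-0.54,0,0,0.0255,1],[0.28,0.8,-0.54,0,0,0.0255,1],[0.33,0.93,-0.54,0,0,0.0255,1],[0.35,0.99,-0.54,0,0,0.0255,1],[0.35,0.99,-0.54,0,0,0.0255,1]]]}}

```text
time: 43.78
tcp_pos: [499.0, -198.0, 247.6]
orientation: [-0.0, -0.001, 1.0, 0.0]
ft_force: [0.9, 0.5, -1.2]
opening: 11.0
finger_force: 59.4
```

{"fn": "servo_tool", "kwargs": {"increments": [[[0,0.15,0,0,0,0,1],[0,0.27,0,0,0,0,1],[0,0.315,0,0,0,0,1],[0,0.315,0,0,0,0,1],[0,0.315,0,0,0,0,1],[0,0.315,0,0,0,0,1],[0,0.315,0,0,0,0,1]]]}}

```text
time: 44.37
tcp_pos: [500.4, -138.1, 246.2]
orientation: [-0.001, 0.001, 1.0, -0.0]
ft_force: [-0.5, -1.4, -1.1]
opening: 11.1
finger_force: 59.6
```

```bash
python3 - <<'E'
from t import *
p=pose();print(p[0].round(1),p[1].as_matrix()[:,2].round(4),yaw(),p[2]['opening'])
go([583,-137,246],np.pi)
C,im=snap("wrist","w17.png");snap("side","s8.png");g=cv2.cvtColor(im,cv2.COLOR_RGB2GRAY)
for y0 in(-10,):
    for k in(-25,-10,0,10,25):
        q=np.array([proj(C,[x,y0+k,178.5]) for x in range(560,621,3)],np.float32)
        print(k,cv2.remap(g,q[None,:,0],q[None,:,1],1)[0].tolist())
E
```

```text
[ 500.4 -138.1  246.2] [-2.1e-03 -2.0e-04 -1.0e+00] 3.1404444311482753 11.07437275025524
go [-4.132e-01  6.200e-03  2.000e-04] [-0.     -0.0003 -0.0002] rows 2.0
-25 [125, 126, 128, 134, 100, 51, 49, 50, 50, 49, 51, 49, 45, 50, 49, 49, 48, 49, 51, 52, 50]
-10 [139, 141, 138, 138, 134, 135, 132, 132, 48, 49, 50, 47, 48, 50, 49, 47, 48, 48, 47, 51, 51]
0 [153, 139, 138, 133, 134, 136, 124, 38, 34, 32, 48, 49, 47, 47, 48, 49, 51, 49, 51, 48, 45]
10 [180, 182, 181, 183, 180, 177, 182, 162, 134, 36, 36, 39, 44, 47, 50, 46, 49, 51, 51, 48, 49]
25 [180, 184, 183, 179, 182, 180, 182, 164, 135, 142, 179, 181, 181, 181, 149, 37, 45, 50, 47, 48, 48]
```

{"fn": "servo_tool", "kwargs": {"increments": [[[-0.1,0.005,0,0,0,0,1],[-0.2,0.005,0,0,0,0,1],[-0.28,0.005,0,0,0,0,1],[-0.35,0.005,0,0,0,0,1],[-0.39,0.005,0,0,0,0,1],[-0.413,0.005,0,0,0,0,1],[-0.413,0.005,0,0,0,0,1],[-0.413,0.005,0,0,0,0,1],[-0.413,0.005,0,0,0,0,1]]]}}

```text
time: 45.22
tcp_pos: [582.3, -136.3, 246.5]
orientation: [-0.001, 0.0, 1.0, 0.0]
ft_force: [0.0, -0.6, -1.2]
opening: 11.1
finger_force: 59.6
```

{"fn": "servo_tool", "kwargs": {"increments": [[[0,0,0.03,0,0,0,1],[0,0,0.06,0,0,0,1],[0,0,0.09,0,0,0,1],[0,0,0.12,0,0,0,1],[0,0,0.15,0,0,0,1],[0,0,0.16,0,0,0,1],[0,0,0.16,0,0,0,1],[0,0,0.16,0,0,0,1],[0,0,0.16,0,0,0,1]]]}}

```text
time: 45.97
tcp_pos: [583.1, -136.2, 214.6]
orientation: [-0.0, -0.0, 1.0, -0.0]
ft_force: [0.4, -0.1, -1.4]
opening: 10.9
finger_force: 59.6
```

{"fn": "servo_tool", "kwargs": {"increments": [[[0,0,0.01,0,0,0,1],[0,0,0.02,0,0,0,1],[0,0,0.03,0,0,0,1],[0,0,0.03,0,0,0,1],[0,0,0.03,0,0,0,1],[0,0,0.03,0,0,0,1]]]}}

```text
time: 46.47
tcp_pos: [583.1, -136.2, 208.6]
orientation: [-0.0, -0.0, 1.0, -0.0]
ft_force: [0.5, -0.2, 0.6]
opening: 11.4
finger_force: 59.9
```

Contact is beginning. A little further, then release and retreat.

{"fn": "servo_tool", "kwargs": {"increments": [[[-0.004,0,0.006,0,0,0,1],[-0.004,0,0.012,0,0,0,1],[-0.004,0,0.012,0,0,0,1],[-0.004,0,0.012,0,0,0,1]]]}}

```text
time: 46.8
tcp_pos: [584.3, -136.3, 206.6]
orientation: [0.0, -0.0, 1.0, -0.0]
ft_force: [2.9, -0.2, 2.9]
opening: 11.2
finger_force: 60.2
```

{"fn": "servo_tool", "kwargs": {"increments": [[[0,0,0,0,0,0,0.6],[0,0,0,0,0,0,0.3],[0,0,0,0,0,0,0],[0,0,0,0,0,0,-0.2],[0,0,0,0,0,0,-0.2],[0,0,0,0,0,0,-0.2],[0,0,-0.1,0,0,0,-0.2],[0,0,-0.2,0,0,0,-0.2],[0,0,-0.4,0,0,0,-0.2],[0,0,-0.7,0,0,0,-0.2],[0,0,-1,0,0,0,-0.2],[0,0,-1,0,0,0,-0.2]]]}}

```text
time: 47.8
tcp_pos: [583.2, -136.4, 409.1]
orientation: [0.0, 0.0, 1.0, -0.0]
ft_force: [1.3, 0.6, 0.9]
opening: 51.3
finger_force: 0.0
```

{"fn": "servo_tool", "kwargs": {"increments": [[[1,0.6,0,0,0,0,-0.2],[1,0.6,0,0,0,0,-0.2],[1,0.6,0,0,0,0,-0.2],[1,0.6,0,0,0,0,-0.2],[1,0.6,0,0,0,0,-0.2],[1,0.6,0,0,0,0,-0.2],[1,0.6,0,0,0,0,-0.2],[1,0.6,0,0,0,0,-0.2]]]}}

```text
time: 48.47
tcp_pos: [383.0, -15.8, 407.2]
orientation: [0.001, -0.001, 1.0, 0.001]
ft_force: [0.2, -0.2, -0.1]
opening: 51.1
finger_force: 0.0
```

```bash
python3 - <<'E'
from t import *
p=pose();print(p[0].round(1),p[1].as_matrix()[:,2].round(4),yaw())
C,im=snap("wrist","w18.png");S,a=snap("side","s9.png")
g=cv2.cvtColor(im,cv2.COLOR_RGB2GRAY);h=cv2.cvtColor(a,cv2.COLOR_RGB2GRAY)
# black fins in the side picture: compare with where they must be
mask=(h<45).astype(np.uint8)[100:280,180:400]
n,l,st,c=cv2.connectedComponentsWithStats(mask)
for i in range(1,n):
    if 15<st[i,4]<3000: print("dark",st[i].tolist(),(c[i]+[180,100]).round(1))
for n_,X in(("finC",[666,115,45+173]),("finB",[666,-10,45+173]),("finA",[666,-137,45+173]),("cup@-10",[585,-10,130+73]),("cup@-137",[585,-137,130+73])): print(n_,proj(S,X).round(1),"wrist",proj(C,X).round(0))
E
```

```text
[383.  -15.8 407.2] [ 0.0011  0.001  -1.    ] -3.13935323990504
dark [185, 0, 13, 22, 151] [370.2 108. ]
dark [95, 54, 7, 26, 156] [277.9 166.2]
dark [79, 67, 9, 29, 207] [263. 181.]
dark [61, 81, 9, 31, 253] [245.4 195.6]
dark [107, 84, 7, 13, 66] [289.8 189.7]
dark [124, 90, 6, 5, 20] [306.2 192.5]
dark [95, 102, 17, 9, 73] [285.4 206.2]
dark [41, 120, 5, 7, 26] [223.3 222.6]
dark [27, 124, 44, 45, 682] [225.2 242.5]
dark [79, 136, 32, 5, 41] [275.2 237.7]
dark [74, 142, 27, 5, 36] [267.7 244.2]
dark [0, 163, 21, 17, 293] [189.2 272.1]
finC [246.  195.5] wrist [419. 384.]
finB [263.5 179.5] wrist [325. 384.]
finA [278.  166.2] wrist [230. 384.]
cup@-10 [291.9 187.2] wrist [325. 326.]
cup@-137 [303.9 173. ] wrist [227. 326.]
```

```bash
python3 - <<'E'
from t import *
a=cv2.imread("pics/s9.png");b=cv2.imread("pics/side0.png")
h=cv2.cvtColor(a,cv2.COLOR_BGR2GRAY).astype(int)
print("cols 284..324 rows 160..232")
for v in range(158,234,3): print(v,' '.join('%3d'%k for k in h[v,280:326:2]))
S=cam("side")
for y in(-137,-10):
    print(y,"bar",proj(S,[585,y,178.5]).round(1),"fin top",proj(S,[585,y,220]).round(1),"fin bot",proj(S,[585,y,186]).round(1),"rim front/back",proj(S,[555,y,123]).round(1),proj(S,[615,y,123]).round(1),"base",proj(S,[585,y,73]).round(1))
E
```

```text
cols 284..324 rows 160..232
158  17  78 153 157 157 156 155 155 153 151 152 151 150 147 148 150 150 152 152 152 152 155 156
161  16  78 154 160 160 160 159 159 158 158 160 159 160 159 160 159 159 159 160 159 160 159 160
164  20  87 146 155 159 159 160 158 159 159 159 159 158 159 160 159 159 160 159 160 160 160 160
167  21  85 134 134 154 159 159 159 159 158 158 158 157 158 159 159 159 160 160 160 160 161 160
170  21  97 183 217 161  84  80  93 126 116  78  74  75 102 148 151 151 151 151 152 157 159 159
173  22  84 132 145 123 108 111 118  67  32  17  14  17  30  42  42  41  40  40  41  68  79  80
176  26 109 156 149 132 128 148 158 117  76  23  15  16  29  38  35  37  38  36  37  38  37  34
179  41 127 166 136 136 149 160 197 216 173  45  22  23  54  35  33  37  36  34  35  35  34  32
182 131 123 130 121  98 140 188 222 229 213 138 126 130 131  66  35  36  38  37  35  36  37  38
185 102 100  98  58  18  22  33 118 185 153 184 165 116 182 181 103  45  37  34  32  33  34  36
188  95 118 187 110  19  14  22 129 187 182 222 212  72  84 171 196 134  47  37  37  36  35  34
191  88 120 151 
[... 976 characters left out ...]
143 159 153 137 115 110 134 130  86  42  39  39  39  38  36  37
224  72  91  96 102 112 125 140 151 159 151 129  91  81  94  78  37  32  37  40  41  39  38  37
227  74  91  96 102 112 127 141 153 160 144 104  65  62  49  31  32  35  37  40  41  40  36  34
230  67  90  95 100 115 128 144 154 161 162 109  64  47  22  20  21  22  22  22  28  31  32  32
233  65  86  95 102 116 131 144 154 161 149  88  50  26  20  18  17  20  19  19  23  37  41  39
-137 bar [304.  180.8] fin top [303.9 167.6] fin bot [304.  178.4] rim front/back [313.6 198.9] [294.6 197.1] base [304. 213.]
-10 bar [292.1 195.6] fin top [291.9 181.2] fin bot [292. 193.] rim front/back [302.8 215.3] [282.  213.2] base [292.6 230.5]
```

```bash
python3 - <<'E'
from t import *
S=cam("side");h=cv2.cvtColor(cv2.imread("pics/s9.png"),cv2.COLOR_BGR2GRAY).astype(int);h5=cv2.cvtColor(cv2.imread("pics/s5.png"),cv2.COLOR_BGR2GRAY).astype(int)
for n,y in(("C",115),("B",-10),("A",-137)):
    print(n,"top",proj(S,[666,y,261.5]).round(1),"bottom",proj(S,[666,y,180]).round(1))
    c=int(round(proj(S,[666,y,230])[0]))
    for H in(h5,h):
        r=int(proj(S,[666,y,261.5])[1]);print("  col",c,"top rows",r-5,H[r-5:r+8,c].tolist(),"bottom rows",r+24,H[r+24:r+38,c].tolist(),"midrow",H[r+14,c-9:c+10].tolist())
E
```

```text
C top [245.  178.8] bottom [246.8 209.7]
  col 246 top rows 173 [206, 205, 204, 195, 176, 145, 106, 62, 28, 18, 16, 16, 15] bottom rows 202 [16, 15, 16, 16, 16, 15, 15, 15, 18, 37, 79, 129, 163, 172] midrow [179, 178, 152, 104, 56, 25, 15, 15, 15, 16, 16, 19, 28, 49, 73, 85, 89, 89, 89]
  col 246 top rows 173 [201, 200, 198, 190, 171, 141, 103, 59, 27, 18, 15, 16, 15] bottom rows 202 [16, 15, 15, 15, 15, 14, 14, 15, 17, 34, 75, 125, 158, 166] midrow [153, 120, 93, 66, 39, 21, 15, 15, 15, 16, 16, 18, 26, 47, 71, 82, 86, 86, 85]
B top [262.9 164.3] bottom [264.  192.5]
  col 263 top rows 159 [203, 204, 207, 219, 226, 204, 133, 58, 23, 17, 15, 15, 16] bottom rows 188 [15, 14, 14, 15, 13, 18, 29, 50, 72, 88, 98, 104, 111, 127] midrow [175, 180, 166, 145, 129, 89, 42, 19, 16, 14, 16, 14, 19, 43, 71, 84, 88, 84, 76]
  col 263 top rows 159 [198, 199, 202, 213, 222, 198, 128, 52, 20, 15, 15, 13, 14] bottom rows 188 [14, 14, 14, 14, 15, 15, 26, 48, 69, 84, 94, 100, 108, 123] midrow [98, 90, 91, 92, 82, 54, 27, 15, 15, 14, 15, 14, 23, 58, 98, 116, 119, 120, 116]
A top [277.6 152.3] bottom [278.3 178.2]
  col 278 top rows 147 [224, 224, 224, 223, 216, 185, 111, 39, 15, 14, 15, 13, 14] bottom rows 176 [16, 15, 16, 22, 43, 69, 87, 99, 104, 104, 101, 102, 102, 102] midrow [158, 187, 198, 201, 185, 129, 60, 23, 15, 14, 15, 19, 43, 86, 123, 136, 136, 135, 143]
  col 278 top rows 147 [218, 218, 219, 219, 211, 181, 110, 42, 18, 15, 15, 15, 13] bottom rows 176 [15, 16, 17, 35, 71, 104, 114, 111, 108, 105, 100, 99, 99, 97] midrow [175, 190, 196, 197, 180, 126, 58, 22, 16, 15, 15, 20, 44, 85, 120, 132, 132, 132, 139]
```

The fin tops fit trays and cups that hang correctly: trays within about 1 px, cups about 2 px low, which matches the contact height felt. The trays didn't move when the cups were hung. Next is the isolator.

{"fn": "servo_tool", "kwargs": {"increments": [[[-0.1,0.2,0,0,0,0,-0.2],[-0.2,0.4,0,0,0,0,-0.2],[-0.235,0.6,0,0,0,0,-0.2],[-0.235,0.8,0,0,0,0,-0.2],[-0.235,0.98,0,0,0,0,-0.2],[-0.235,0.98,0,0,0,0,-0.2],[-0.235,0.98,0,0,0,0,-0.2]]]}}

```text
time: 49.15
tcp_pos: [431.9, 181.5, 404.1]
orientation: [-0.002, -0.001, 1.0, -0.001]
ft_force: [0.6, -0.9, 0.2]
opening: 51.4
finger_force: 0.0
```

{"fn": "servo_tool", "kwargs": {"increments": [[[-0.27,0.94,0.7,0,0,0.0532,-0.2],[-0.27,0.94,0.7,0,0,0.0532,-0.2],[-0.27,0.94,0.7,0,0,0.0532,-0.2],[-0.27,0.94,0.7,0,0,0.0532,-0.2],[-0.27,0.94,0.7,0,0,0.0532,-0.2],[-0.27,0.94,0.7,0,0,0.0532,-0.2],[-0.27,0.94,0.7,0,0,0.0532,-0.2],[-0.27,0.94,0.7,0,0,0.0532,-0.2],[-0.27,0.94,0.7,0,0,0.0532,-0.2],[-0.27,0.94,0.7,0,0,0.0532,-0.2]]]}}

```text
time: 49.98
tcp_pos: [485.8, 366.7, 267.5]
orientation: [0.0, 0.167, 0.986, 0.001]
ft_force: [-0.4, 0.2, -0.9]
opening: 51.1
finger_force: 0.0
```

```bash
python3 - <<'E'
from t import *
p=pose();print(p[0].round(1),p[1].as_matrix()[:,2].round(4),yaw(),p[2]['joint_positions'].round(2))
go([484.5,367.5,107],2.807)
S,a=snap("side","s10.png");h=cv2.cvtColor(a,cv2.COLOR_RGB2GRAY).astype(int);h9=cv2.cvtColor(cv2.imread("pics/s9.png"),cv2.COLOR_BGR2GRAY).astype(int)
print("change in rack region",np.abs(h-h9)[150:235,230:325].max(),np.abs(h-h9)[165:215,285:320].mean())
E
```

```text
[485.8 366.7 267.5] [ 4.0e-04  1.4e-03 -1.0e+00] 2.805579910284688 [ 0.9   0.37  0.31 -0.   -1.5  -2.81]
go [7.500e-03 7.000e-04 8.026e-01] [ 0.0002 -0.     -0.0002] rows 3.8
change in rack region 199 54.19085714285714
```

```bash
python3 - <<'E'
from t import *
h=cv2.cvtColor(cv2.imread("pics/s10.png"),cv2.COLOR_BGR2GRAY).astype(int);h9=cv2.cvtColor(cv2.imread("pics/s9.png"),cv2.COLOR_BGR2GRAY).astype(int)
d=np.abs(h-h9);print((cv2.resize(d[100:300,200:400].astype(np.float32),(20,20),interpolation=cv2.INTER_AREA)).astype(int))
S,b=snap("scene","sc10.png");g=cv2.cvtColor(b,cv2.COLOR_RGB2GRAY).astype(int);g5=cv2.cvtColor(cv2.imread("pics/sc5.png"),cv2.COLOR_BGR2GRAY).astype(int);g7=cv2.cvtColor(cv2.imread("pics/sc7.png"),cv2.COLOR_BGR2GRAY).astype(int)
for y in(-137,-10):
    f=proj(S,[585,y,205]);r=proj(S,[585,y,100]);print(y,"fin",f.round(1),"cup",r.round(1))
    u,v=int(round(f[0])),int(round(f[1]))
    for k in range(v-9,v+46,4): print(k,' '.join('%3d'%q for q in g[k,u-14:u+15:2]))
E
```

```text
[[ 14  15  15  15  15  57 107 114 102 108  74  21  13  13  13  13  71  92
   13  14]
 [ 14  15  15  15  15  50 106 113 102 109  77  22  13  13  13  13  48  63
   13  14]
 [ 14  15  15  15  15  54 110 113 103 112 121  30  15  15  15  15  32  33
   14  15]
 [ 16  16  16  16  16  46 129 114 106 109 100  22  15  15  15  15  15  15
   15  15]
 [ 16  16  16  15  15  15  74  89  88  92  77  14  15  15  15  15  15  15
   15  15]
 [ 16  15  15  15  17  36 102 100 129 156 106  14  14  13  13  13  13  13
   14  14]
 [ 15  15  16  27  44  31  74  75  93 122  81  15  15  15  15  15  15  15
   15  15]
 [ 15  16  43  43  22  39  27  54  91  76  15   6   7   8   9  14  13  12
   13  14]
 [ 16  16  25  18   6  58  18  58  75 118  87  10   4   4   5  12   9   4
    4   4]
 [ 16  16  15  39   7  41  42  52  95 100  58   9   4   3   4  12   6   4
    4   4]
 [ 18  17  14  14   4  47 100  69  39  49  53  23   4   4   4   6   5   4
    4   5]
 [ 34  20  13   9  16  73 101  88  43  59  48  14   4   4   4   4   4   9
   11   5]
 [ 21  31   8   7   9  30  52  36  18 106  38   6   4   4   4   4   3  11
   13 
[... 1773 characters left out ...]
  90  30  29  26  17  19  11  15   9  16  59  88  86 117  88
197  14   5  11  17  20  27 173 159 157  84  73  80  99  22  22
201  49  46  46  39  25  41 173 175 162  13   7   2  16  15  16
205  49  47  48  52  58  97 174 172 148  65  70  64  57  51  64
209  46  50  50  46  77 100 114 116  96  65  77  97  51  52  88
213  52  45  47  39  92 105 116 116 101 102  85  55  48  48  52
217  54  50  47  14  87 108 112  93  95  95  79  47  44  49  68
221  51  84  71  41  90  96 110 111 105  90  59  48  49  86  13
225  86  90  52  89  86  91  91  88  16  85  85  90  90  74  27
229  70  91  95  87  90  90  92  99 102  99 100  99 109 124 130
233  33  36  37  32  33  32  29  30  25  32  33  32  21  25  26
```

The scene picture shows both cups where they should hang, strap above body. The arm was blocking the side view. Turn the isolator on.

{"fn": "servo_tool", "kwargs": {"increments": [[[0.005,0,0.2,0,0,0,-0.2],[0.005,0,0.4,0,0,0,-0.2],[0.005,0,0.6,0,0,0,-0.2],[0.005,0,0.72,0,0,0,-0.2],[0.005,0,0.79,0,0,0,-0.2],[0.005,0,0.8,0,0,0,-0.2],[0.005,0,0.8,0,0,0,-0.2],[0.005,0,0.8,0,0,0,1],[0.005,0,0.8,0,0,0,1],[0.005,0,0.8,0,0,0,1],[0.005,0,0.8,0,0,0,1],[0.005,0,0.8,0,0,0,1]]], "squeeze": 50}}

```text
time: 51.08
tcp_pos: [484.6, 369.7, 108.0]
orientation: [0.001, 0.166, 0.986, 0.002]
ft_force: [-0.1, 4.3, 6.6]
opening: 13.2
finger_force: 51.6
```

{"fn": "servo_tool", "kwargs": {"increments": [[[0,0,0,0,0,0,1],[0,0,0,0,0,-0.245,1],[0,0,0,0,0,-0.245,1],[0,0,0,0,0,-0.245,1],[0,0,0,0,0,-0.245,1],[0,0,0,0,0,-0.245,1],[0,0,0,0,0,-0.245,1],[0,0,0,0,0,-0.245,1],[0,0,0,0,0,-0.245,1],[0,0,0,0,0,-0.245,1],[0,0,0,0,0,-0.245,1],[0,0,0,0,0,-0.245,1]]]}}

```text
time: 52.08
tcp_pos: [485.2, 368.2, 108.0]
orientation: [0.001, -0.5, 0.866, -0.0]
ft_force: [2.6, -0.8, 6.0]
opening: 12.9
finger_force: 51.6
```

{"fn": "servo_tool", "kwargs": {"increments": [[[0,0,0,0,0,-0.025,1],[0,0,0,0,0,-0.028,1],[0,0,0,0,0,-0.028,1],[0,0,0,0,0,-0.028,-0.2],[0,0,0,0,0,-0.028,-0.2],[0,0,0,0,0,-0.028,-0.2],[0,0,-0.2,0,0,-0.028,-0.2],[0,0,-0.4,0,0,-0.028,-0.2],[0,0,-0.6,0,0,-0.028,-0.2],[0,0,-0.8,0,0,-0.028,-0.2],[0,0,-0.8,0,0,-0.028,-0.2],[0,0,-0.8,0,0,-0.028,-0.2]]]}}

```text
time: 53.08
tcp_pos: [484.3, 368.9, 268.8]
orientation: [0.002, -0.571, 0.821, 0.001]
ft_force: [0.0, 0.4, -0.4]
opening: 50.9
finger_force: 0.0
```

```bash
python3 - <<'E'
from t import *
p=pose();print(p[0].round(1),p[1].as_matrix()[:,2].round(4),yaw())
C,im=snap("wrist","w20.png");g=cv2.cvtColor(im,cv2.COLOR_RGB2GRAY)
# dark bar pixels near the axis, at z=114
c=proj(C,[484.3,367,114]);print(c)
for k in(-40,-30,-20,0,20,28,34,40):
    for nm,a in(("on",1.237),("off",-.334)):
        q=proj(C,[484.3+k*np.cos(a),367+k*np.sin(a),113]);print(nm,k,g[int(round(q[1])),int(round(q[0]))],end="; ")
E
```

```text
[484.3 368.9 268.8] [ 0.0017  0.0043 -1.    ] -1.9249647243873569
[319.72751667 183.86852893]
on -40 169; off -40 65; on -30 38; off -30 170; on -20 49; off -20 234; on 0 49; off 0 49; on 20 48; off 20 150; on 28 48; off 28 105; on 34 172; off 34 106; on 40 169; off 40 45;
```

```bash
python3 - <<'E'
from t import *
S,b=snap("scene","sc11.png");d=np.abs(cv2.cvtColor(b,cv2.COLOR_RGB2GRAY).astype(int)-cv2.cvtColor(cv2.imread("pics/sc10.png"),cv2.COLOR_BGR2GRAY).astype(int))
print(d[170:240,285:360].max(),d[170:240,285:360].mean())
C=cam("wrist",pose());g=cv2.cvtColor(cv2.imread("pics/w20.png"),cv2.COLOR_BGR2GRAY)
m=(g<60)&(cv2.circle(np.zeros_like(g),(320,184),45,1,-1)>0)
for k in(18,24,28):
    for s in(-1,1):
        an=[a for a in np.arange(.9,1.6,.01) if g[tuple(int(round(t)) for t in proj(C,[484.3+s*k*np.cos(a),367+s*k*np.sin(a),113])[::-1])]<75];print(k,s,np.mean(an).round(3) if an else None)
print(hand_in())
E
```

```text
29 2.3737142857142857
18 -1 1.245
18 1 1.259
24 -1 1.245
24 1 1.28
28 -1 1.235
28 1 None
the job is handed in; nothing more can be done
None
```

The job is handed in after about 53 s of the 210 s allowed, though no verdict came back. By the camera checks, the isolator was turned off first and is now back on, all three trays hang on the rail, both cups hang from loops of separate trays, and no jar or pot was touched as far as I could tell.

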